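# Index the turret stop of a drilling jig and seat the block against it

## Task

The turret stop of the drilling jig is still set for another part: pull its sprung knob up, turn it until the brass-tipped stop screw points along the fence toward the block, and let the knob snap fully down into that notch. Then slide the drilled aluminium block along the jig plate, without lifting it, until it sits square and flush in the corner, its long side against the fence and its end against the brass tip. Leave the bolt, nut, tools and other things around the jig where they are, and let go of everything.

Things in the scene. Friction and masses are not known exactly. Their poses are not given: they have to be found in the camera images.
- jig: Drilling jig, fixed to the bench; origin under the middle of its aluminium plate (130 mm in x, 220 mm in y, 12 mm thick). Axes: y runs along the fence, +y away from the turret; +x points out through the fence, away from the robot; z up. The fence is a steel bar on the plate, 20 mm high and wide; its working face is the plane x = +35 mm, from y = -29 to +105 mm.
- jig_corner (a point): The corner where the block belongs, axes as the jig's: on the plate's top (12 mm above the bench), on the fence's working face (x = 0 here), level along the fence with the end of the brass tip when that stop is set (y = 0 here). The seated block's centre is at x = -18, y = +25, z = +13 mm in this frame, its long side parallel to y.
- turret_foot (a point): Foot of the turret stop: on the turret's upright axis, at the plate's top. A notched steel ring, 68 mm in diameter and 12 mm high, is fixed here. Over it turn a hub (33 mm in diameter, top 28 mm above the plate) and three stop screws 40 degrees apart at 17.5 mm above the plate: tipped in brass (longest, end 44 mm from the axis), plain steel (40 mm), black (36 mm).
- knob_grip (a point): Centre of the turret's black bar knob, on the turret's axis, 46 mm above the plate when down; it rises and turns with the knob. The bar is 52 mm long (along this point's y), 15 mm wide, 22 mm high (11 mm above and below this point); grasp it across its 15 mm sides. It lies parallel to the brass-tipped screw, with a brass dot at that screw's end (+y).
- brass_tip (a point): End of the brass-tipped stop screw, 44 mm from the turret's axis, 17.5 mm above the plate with the knob down.
- turret_turn (a joint): Turn of knob and stop screws, rad, growing clockwise seen from above, -0.17 to 1.57. Notches at 0 (brass tip points along the fence to the block: the wanted one), 0.70 and 1.40; it starts in one of the last two. A white key under the hub sits in the notch and bars turning until the knob is up 9 mm; let go within 0.25 rad of a notch, the key slides in by itself.
- turret_lift (a joint): How far the knob is pulled up, m: 0 is fully down in a notch, 0.016 the upper end. A spring pulls it down: about 8 N at the bottom, 12 N when lifted 12 mm, weight included. The notches are 7 mm deep; the teeth between them rise gently to a crest at 9 mm.
- block_center (a point): Centre of the drilled aluminium block, 36 x 50 x 26 mm (x, y, z), about 0.13 kg, lying flat on the jig plate, turned by up to half a radian from the fence; its long side (y) goes against the fence, either way round.
- bolt_b: hexagon bolt, 50 mm tall, 19x21 mm head, standing on its head on the jig plate in front of the turret; origin at the centre of its underside; leave it.
- nut_a: hexagon nut, 19x22x10 mm, lying on the jig plate; origin at the centre of its underside; leave it.
- hex_key: bent hexagon key, 35x115x8 mm, lying on the bench in front of the jig; origin at the centre of its underside; leave it.
- screwdriver: screwdriver with a red handle, 29x175x29 mm, long axis y, lying on the bench in front of the jig; origin at the centre of its underside; leave it.
- pulley_a: aluminium pulley, 42 mm in diameter, 26 mm high, lying on the bench by the left end of the jig; origin at the centre of its underside; leave it.
- vee_block_a: steel vee block, 37x45x45 mm, on the bench by the left end of the jig; origin at the centre of its underside; leave it.
- steel_cup: plain steel cup, 55 mm in diameter, 72 mm tall, standing on the bench behind the fence; origin at the centre of its underside; leave it.
- strap_clamp: slotted steel strap clamp, 25x90x10 mm, long axis y, lying on the bench by the right end of the jig; origin at the centre of its underside; leave it.
Not all that is in view belongs to the job. What is shaped like the part that bears block_center but black or green is not meant.

How it is judged:
On the way, in this order (a step that is already met when the one before it is completed fails the run):
1. the knob is pulled up clear of its notch (value of joint turret_lift above 0.007 m), for 0.05 s.
2. the knob has snapped fully down in the notch where the brass tip points along the fence (value of joint turret_turn between -0.06 and 0.06 rad and value of joint turret_lift below 0.0015 m), for 0.2 s.
3. the block is flush against the fence and the brass tip (all of step 2 and x of block_center in the frame of jig_corner between -0.02 and -0.016 m and y of block_center in the frame of jig_corner between 0.0225 and 0.0275 m and z of block_center in the frame of jig_corner below 0.015 m and angle between the y axis of block_center and the y axis of jig_corner, either way round below 0.035 rad and angle between block_center's own z axis and vertical below 0.04 rad), for 0.2 s.
At the end, for the whole second after the job is handed in: The turret is down (within 1.5 mm) in the notch of the brass-tipped screw (within 0.06 rad), and the block lies flat on the plate with its long side against the fence (within 2 mm, 0.035 rad) and its end against the brass tip (within 2.5 mm) (all of step 3); the robot touches nothing.
It fails at once if the block is lifted off the jig plate (by more than 8 mm) or tipped over (z of block_center in the frame of jig_corner above 0.021 m or angle between block_center's own z axis and vertical above 0.5 rad).
It fails at once if the knob is forced out of its notch without being pulled up (turned between notches with the knob raised less than 5 mm) (value of joint turret_lift below 0.005 m and (value of joint turret_turn between 0.13 and 0.56 rad or value of joint turret_turn between 0.84 and 1.26 rad)).
It fails at once if a bystander is moved by more than 20 mm (distance of any of bolt_b, nut_a, hex_key, screwdriver, pulley_a, vee_block_a, steel_cup, strap_clamp from where it was at the start of the episode above 0.02 m).
It also fails if it takes over 53 s, if anything falls off the work surface, if the arm or the gripper's body presses on something with over 40 N, if the wrist force passes 120 N, or if a joint passes its speed limit or range.

## Robot

A 6-joint arm with a two-finger parallel gripper is mounted at the origin on a cart in front of the work surface, level with it; the furniture and walls round the work are solid. World frame = base frame: x ahead of the robot, y to its left, z up, the work surface at z = 0. Lengths are in m, angles in rad, forces in N, time in s.
With the tool pointing down it reaches from about 0.35 to 0.975 m from the base axis. Payload 4.9 kg.
Tool frame: the origin (TCP) lies midway between the tips of the shut fingers; the grasp point (between the pads) lies 19 mm behind it (manip.pinch_z is the x of the grasp point in the tool frame, in m); x points along the fingers, y is the direction in which the jaws open and shut, and the axes are right-handed (so a half turn about x gives the same grasp; the last joint's range is limited). The gripper opens to 85 mm and grips with 20 to 120 N. Pads are 22 mm wide; open, the fingers measure 114 mm over their backs; the gripper's body (76 mm by 85 mm) begins 54 mm behind the grasp point. The pads swing forward as they close: fully open they stand 13 mm farther back than shut.
Start: joints at [-1.432, 0.053, 1.613, -0, 1.476, -0.119], TCP at [0.159, -0.604, 0.231] pointing down, gripper open.
Joint ranges: [-3.01, 3.01], [-1.01, 2.22], [0.06, 2.58], [-1.02, 4.17], [0.09, 2.62], [-3.14, 3.14]. Speed limits (rad/s): [2.57, 2.57, 3.14, 3.14, 3.14, 3.14].

## Interface

Orientations are given as a unit quaternion [w, x, y, z].
In Python, from plant import sensors, cams, workorder, manip gives the robot as it stands.
- The arm moves only by the tool drive_tool, never from a script. Its argument "series" is a list of rows, each an object of numbers: "x", "y", "z": the shift along the tool's x, y, z in units of 25 mm (1.0 is 25 mm); "ax", "ay", "az": the turn, a rotation vector about the tool's x, y, z in units of 5 degrees (1.0 is 5 degrees). A call has 1 to 5 rows; each row is the pose to reach, as a shift and turn from the pose commanded when the call began, along the tool's axes at that moment; what a row does not reach only later rows make up. A row lasts 1/12 s, in which the tool goes at most 41.7 mm and 7.16 degrees, less where a joint would pass 70% of its speed; a pose out of reach is approached as far as the arm can. A call with a gripper value outside its range is refused whole. "hand" is the opening, from 0 (shut) to 1 (fully open), set as the call begins (left out, the last holds). The fingers move at their own pace and stop on an object; the grip force is fixed at half the most. Time passes only in rows, so rows that repeat a pose let the fingers close. It gives the time, the measured TCP pose, the force and the opening at its end, in the units of the state.
- sensors.state(): the state, without advancing time (a new reading comes with each control period).
- cams.grab_frame(name): name is "side" or "top" or "wrist"; returns a dict with "img" (480x640x3 uint8, blue, green, red), "camera_matrix" (3x3 intrinsics, pixels), "cam_to_world" (4x4, takes a point from camera to world coordinates). Camera axes: x right, y down, z forward; pixel columns grow to the right and rows downward; lengths in m; the calibration is good to about 2 mm. A picture is of the moment at which its call begins. There is no depth.
- workorder.job_done(): hands the job in, once; it reports no verdict.
The state is a dict: "time": time; "joint_pos": joint angles; "joint_vel": joint speeds; "joint_efforts": joint torques, N m; "tool_pos": TCP position; "tool_rot": TCP orientation; "contact_force": force on the tool from outside, world axes, zero at the start; "ft_torque": the same for the moment, N m; "gripper_width": opening from 0.0 (shut) to 1.0 (fully open).
Only numpy, scipy, OpenCV 4.12 (cv2) and the standard library are available. Lean on these libraries where they do the work, as an engineer would, in place of code of your own. Each camera call takes 0.05 s, during which the arm holds its last target.

## Working session

There is one attempt and no reset: what is moved stays moved. The work goes in short steps, Python scripts to look and compute and a tool call to move; the robot and the scene stay as the last step left them, time stands still between calls to the robot, and variables do not carry over. Pictures are saved under pics/ and viewed, and the job is handed in when it is done.

Besides the shell and the picture viewer there is one more tool, called after "Emit:" as a command line: name --argument value ..., lists and objects as JSON in quotes. drive_tool: Moves the arm, as the interface text tells. Its arguments: {"type":"object","properties":{"series":{"type":"array","items":{"type":"object","properties":{"x":{"type":"number"},"y":{"type":"number"},"z":{"type":"number"},"ax":{"type":"number"},"ay":{"type":"number"},"az":{"type":"number"}}}},"hand":{"type":"number"}},"required":["series"]}

```bash
ls; mkdir -p pics
python3 - <<'E'
from plant import sensors,cams,manip
import cv2
print(sensors.state()); print([a for a in dir(manip) if a[0]!='_'])
for n in ["side","top","wrist"]:
    f=cams.grab_frame(n); cv2.imwrite(f"pics/{n}0.png",f["img"]); print(n,f["camera_matrix"].tolist(),f["cam_to_world"].round(4).tolist())
E
```

```text
pics
{'time': 0.0, 'joint_pos': array([-1.43198211e+00,  5.33353604e-02,  1.61427629e+00, -1.94375110e-05,
        1.47600174e+00, -1.19003626e-01]), 'joint_vel': array([ 0.00121693,  0.00095626, -0.0009462 , -0.00140496, -0.00030034,
        0.0014841 ]), 'joint_efforts': array([-8.32601672e-04, -3.93681300e+01, -3.70178068e+01, -1.44780815e-04,
        7.08708423e-03, -1.34278444e-06]), 'tool_pos': array([ 0.159264  , -0.60372998,  0.23008693]), 'tool_rot': array([-0.0901864 , -0.70122538, -0.09161507,  0.70125321]), 'contact_force': array([-0.3932171 ,  0.05184059,  0.77964628]), 'ft_torque': array([0.01447548, 0.01514007, 0.01982635]), 'gripper_width': 1.0002096568814645}
['IKError', 'pinch_z']
side [[544.3174056887192, 0.0, 327.12020176981355], [0.0, 544.3174056887192, 240.845973289914], [0.0, 0.0, 1.0]] [[0.9127, -0.2561, 0.3183, 0.3181], [-0.4083, -0.5961, 0.6913, -0.7222], [0.0128, -0.761, -0.6487, 0.6468], [0.0, 0.0, 0.0, 1.0]]
top [[548.1133076203312, 0.0, 315.4768742164648], [0.0, 548.1133076203312, 230.31581160875706], [0.0, 0.0, 1.0]] [[0.0518, -0.9768, 0.2076, 0.4129], [-0.9987, -0.0513, 0.0078, -0.0689], [0.003, -0.2077, -0.9782, 1.0082], [0.0, 0.0, 0.0, 1.0]]
wrist [[429.66742523304356, 0.0, 322.9814617565436], [0.0, 429.66742523304356, 229.23466465720725], [0.0, 0.0, 1.0]] [[0.2561, -0.9242, -0.2835, 0.231], [-0.9667, -0.2454, -0.0732, -0.5859], [-0.002, 0.2928, -0.9562, 0.3723], [0.0, 0.0, 0.0, 1.0]]
```

View pics/top0.png

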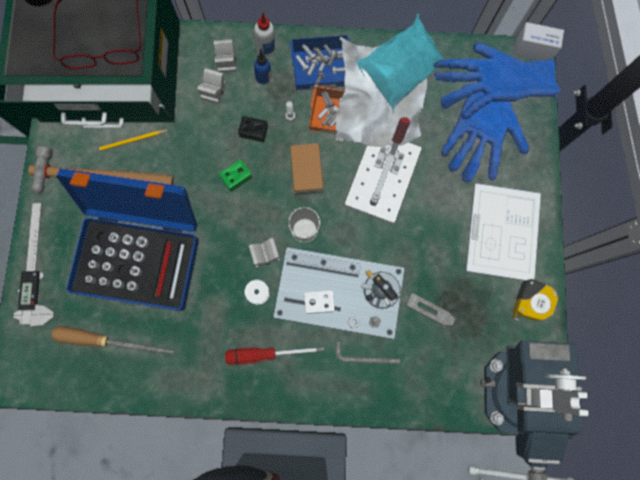

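View pics/side0.png

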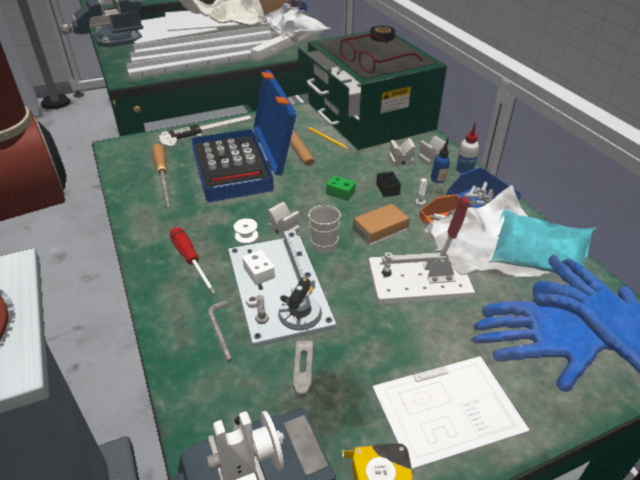

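Run:
```python
import cv2
a=cv2.imread("pics/top0.png")[235:350,260:420]; cv2.imwrite("pics/top0c.png",cv2.resize(a,None,fx=5,fy=5,interpolation=cv2.INTER_CUBIC))
a=cv2.imread("pics/side0.png")[220:350,220:345]; cv2.imwrite("pics/side0c.png",cv2.resize(a,None,fx=4.6,fy=4.6,interpolation=cv2.INTER_CUBIC))
```

```text
(no output)
```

View pics/top0c.png

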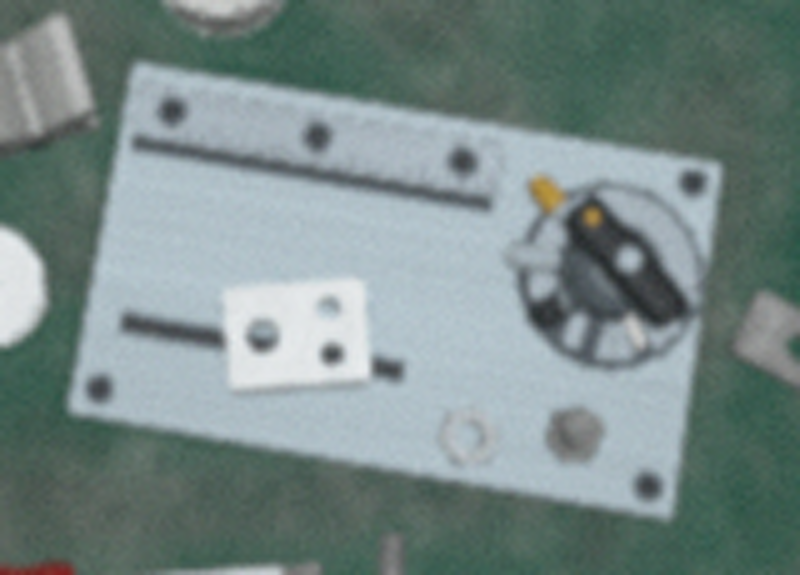

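View pics/side0c.png

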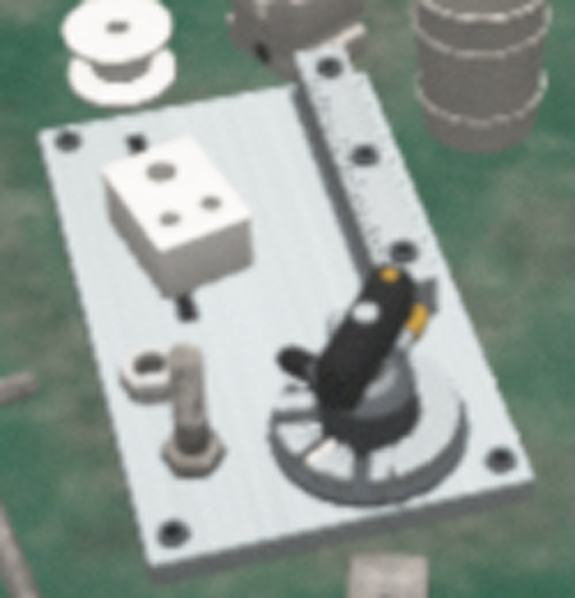

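View pics/wrist0.png

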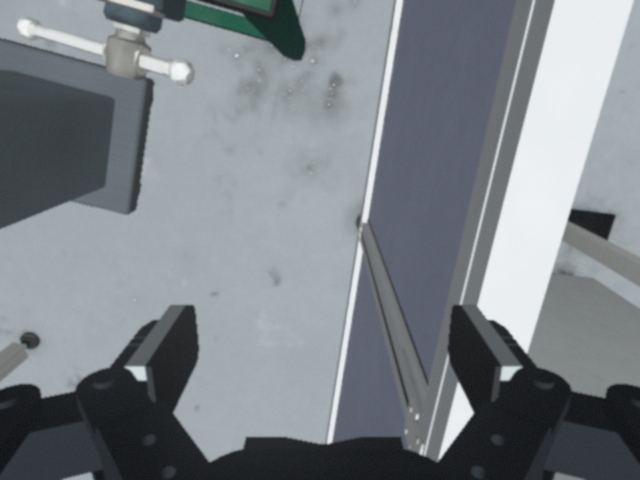

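```bash
cat > h.py <<'E'
import numpy as np, cv2
from scipy.optimize import least_squares
C={'side':([544.317,327.120,240.846],[[0.9127,-0.2561,0.3183,0.3181],[-0.4083,-0.5961,0.6913,-0.7222],[0.0128,-0.761,-0.6487,0.6468]]),
'top':([548.113,315.477,230.316],[[0.0518,-0.9768,0.2076,0.4129],[-0.9987,-0.0513,0.0078,-0.0689],[0.003,-0.2077,-0.9782,1.0082]])}
def proj(n,p,c=None):
    (f,cx,cy),M=C[n] if c is None else c; M=np.array(M); q=M[:3,:3].T@(np.array(p)-M[:3,3]); return np.array([f*q[0]/q[2]+cx,f*q[1]/q[2]+cy])
def ray(n,uv,z,c=None):
    (f,cx,cy),M=C[n] if c is None else c; M=np.array(M); d=M[:3,:3]@[(uv[0]-cx)/f,(uv[1]-cy)/f,1]; o=M[:3,3]; return o+d*(z-o[2])/d[2]
def T(u,v): return np.array([u/5+260,v/5+235])
def S(u,v): return np.array([u/4.6+220,v/4.6+220])
def fit(obs,z0,init):
    # obs: (cam,uv,local xyz)
    def loc(p,l): c,s=np.cos(p[2]),np.sin(p[2]); return [p[0]+c*l[0]-s*l[1],p[1]+s*l[0]+c*l[1],z0+l[2]]
    r=lambda p:np.concatenate([proj(n,loc(p,l))-uv for n,uv,l in obs])
    s=least_squares(r,init,loss='soft_l1'); return s.x,r(s.x).reshape(-1,2).round(1)
E
python3 - <<'E'
from h import *
h,w=.11,.065
tj=[('top',T(133,65),(w,h,.012)),('top',T(722,163),(w,-h,.012)),('top',T(670,514),(-w,-h,.012)),('top',T(69,408),(-w,h,.012))]
sj=[('side',S(40,134),(-w,h,.012)),('side',S(532,480),(w,-h,.012)),('side',S(150,562),(-w,-h,.012))]
for o in (tj,sj,tj+sj):
    p,r=fit(o,0,[.4,0,0]); print(p.round(4),r.tolist())
tb=[('top',T(*q)) for q in [(225,288),(363,280),(370,380),(232,389)]]
for n,u in tb: print(ray(n,u,.038).round(4))
sb=[('side',S(*q)) for q in [(103,175),(187,137),(250,215),(165,248)]]
for n,u in sb: print(ray(n,u,.038).round(4))
# knob dot & end
print('knobT',ray('top',T(593,216),.069),ray('top',T(630,258),.069)); print('knobS',ray('side',S(388,274),.069),ray('side',S(365,312),.069))
E
```

```text
[ 0.5124 -0.1105 -0.1198] [[-0.1, -1.0], [0.1, -0.4], [0.5, 0.6], [-0.5, 0.5]]
[ 0.5122 -0.1125 -0.1276] [[-0.1, -1.0], [0.7, -0.2], [-0.5, 0.8]]
[ 0.5124 -0.111  -0.1225] [[0.3, -1.1], [0.5, -0.2], [0.7, 0.8], [-0.3, 0.4], [-0.6, -1.3], [0.7, -1.2], [-0.3, 0.1]]
[ 0.5055 -0.0485  0.038 ]
[ 0.5109 -0.0971  0.038 ]
[ 0.476  -0.1011  0.038 ]
[ 0.4703 -0.0529  0.038 ]
[ 0.4698 -0.0581  0.038 ]
[ 0.5042 -0.0504  0.038 ]
[ 0.5112 -0.0989  0.038 ]
[ 0.4783 -0.103   0.038 ]
knobT [ 0.53381805 -0.17422638  0.069     ] [ 0.52002345 -0.18730852  0.069     ]
knobS [ 0.53324352 -0.17511429  0.069     ] [ 0.51981756 -0.18832058  0.069     ]
```

```bash
cat >> h.py <<'E'
from scipy.spatial.transform import Rotation as R
JIG=np.array([.5124,-.111]);JY=-.1225
def j2w(x,y): c,s=np.cos(JY),np.sin(JY); return np.array([JIG[0]+c*x-s*y,JIG[1]+s*x+c*y])
def w2j(p): c,s=np.cos(JY),np.sin(JY); d=np.array(p[:2])-JIG; return np.array([c*d[0]+s*d[1],-s*d[0]+c*d[1]])
def cur():
    from plant import sensors
    s=sensors.state(); w,x,y,z=s['tool_rot']; return s,np.array(s['tool_pos']),R.from_quat([x,y,z,w])
def down(ang): # tool x down, tool y at world angle (deg)
    a=np.radians(ang); X=np.array([0,0,-1.]);Y=np.array([np.cos(a),np.sin(a),0]); return R.from_matrix(np.c_[X,Y,np.cross(X,Y)])
def go(pos,ang):
    s,p,r=cur(); Y=r.as_matrix()[:,1]; print('jaw',np.degrees(np.arctan2(Y[1],Y[0])).round(2),'tilt',np.degrees(np.arccos(-r.as_matrix()[2,0])).round(2),'tcp',p.round(4),'t',s['time'],'F',s['contact_force'].round(1),'w',round(s['gripper_width'],3),'j6',s['joint_pos'][5].round(2))
    if pos is None: return
    print('shift',(r.inv().apply(np.array(pos)-p)/.025).round(2)); print('turn',(np.degrees((r.inv()*down(ang)).as_rotvec())/5).round(2))
E
python3 - <<'E'
from h import *
print(ray('top',T(575,430),.062),ray('side',S(183,352),.062))
print(ray('top',T(468,436),.022), w2j((.520,-.1878)))
go((.520,-.188,.30),132.9);go((.520,-.188,.30),-47.1)
E
```

```text
[ 0.46114864 -0.17092213  0.062     ] [ 0.46202222 -0.175377    0.062     ]
[ 0.45910828 -0.13731653  0.022     ] [ 0.01692754 -0.07529581]
jaw -75.23 tilt 0.1 tcp [ 0.1593 -0.6039  0.2303] t 0.15 F [-0.5  0.3  0.3] w 0.999 j6 -0.12
shift [ -2.76 -12.41 -18.19]
turn [3.037e+01 2.000e-02 1.000e-02]
jaw -75.23 tilt 0.1 tcp [ 0.1593 -0.6039  0.2303] t 0.15 F [-0.5  0.3  0.3] w 0.999 j6 -0.12
shift [ -2.76 -12.41 -18.19]
turn [-5.63 -0.01  0.02]
```

Emit:
drive_tool --series '[{"x": -2.8, "y": 0, "z": 0}, {"x": -2.8, "y": 0, "z": 0}, {"x": -2.8, "y": -12.41, "z": -18.19, "ax": -5.63}, {"x": -2.8, "y": -12.41, "z": -18.19, "ax": -5.63}, {"x": -2.8, "y": -12.41, "z": -18.19, "ax": -5.63}]' --hand 0.5

```text
schema error: expected keys x, y, z, ax, ay, az
```

Run:
```python
from h import *
go((.520,-.188,.26),-47.1)
```

```text
jaw -75.23 tilt 0.1 tcp [ 0.1593 -0.6039  0.2303] t 0.15 F [-0.5  0.3  0.3] w 0.999 j6 -0.12
shift [ -1.16 -12.41 -18.19]
turn [-5.63 -0.01  0.02]
```

Emit:
drive_tool --series '[{"x": -2.8, "y": 0, "z": 0, "ax": 0, "ay": 0, "az": 0}, {"x": -2.8, "y": 0, "z": 0, "ax": 0, "ay": 0, "az": 0}, {"x": -2.8, "y": -12.41, "z": -18.19, "ax": -5.63, "ay": 0, "az": 0}, {"x": -2.8, "y": -12.41, "z": -18.19, "ax": -5.63, "ay": 0, "az": 0}, {"x": -2.8, "y": -12.41, "z": -18.19, "ax": -5.63, "ay": 0, "az": 0}]' --hand 0.5

```text
time: 0.57
tool_pos: [0.2416, -0.5092, 0.3018]
tool_rot: [0.222, 0.672, 0.221, -0.671]
contact_force: [0.7, -0.5, -0.7]
gripper_width: 0.498
```

Run:
```python
from h import *
go((.520,-.188,.22),-47.1)
```

```text
jaw -53.5 tilt 0.05 tcp [ 0.2416 -0.5092  0.3018] t 0.5667 F [ 0.7 -0.5 -0.7] w 0.498 j6 -0.33
shift [  3.27  -3.71 -16.59]
turn [-1.28  0.   -0.01]
```

Emit:
drive_tool --series '[{"x": 0, "y": -3.7, "z": -16.6, "ax": -1.3, "ay": 0, "az": 0}, {"x": 0, "y": -3.7, "z": -16.6, "ax": -1.3, "ay": 0, "az": 0}, {"x": 0, "y": -3.7, "z": -16.6, "ax": -1.3, "ay": 0, "az": 0}, {"x": 0, "y": -3.7, "z": -16.6, "ax": -1.3, "ay": 0, "az": 0}, {"x": 0, "y": -3.7, "z": -16.6, "ax": -1.3, "ay": 0, "az": 0}]'

```text
time: 0.98
tool_pos: [0.3792, -0.3512, 0.3011]
tool_rot: [0.258, 0.659, 0.258, -0.658]
contact_force: [1.6, -0.5, -0.1]
gripper_width: 0.499
```

Emit:
drive_tool --series '[{"x": 0, "y": -2, "z": -8.0, "ax": 0, "ay": 0, "az": 0}, {"x": 0, "y": -2, "z": -8.0, "ax": 0, "ay": 0, "az": 0}, {"x": 0, "y": -2, "z": -8.0, "ax": 0, "ay": 0, "az": 0}, {"x": 0, "y": -2, "z": -8.0, "ax": 0, "ay": 0, "az": 0}, {"x": 0, "y": -2, "z": -8.0, "ax": 0, "ay": 0, "az": 0}]'

```text
time: 1.4
tool_pos: [0.492, -0.1784, 0.3011]
tool_rot: [0.258, 0.658, 0.258, -0.658]
contact_force: [0.6, -1.0, 0.4]
gripper_width: 0.499
```

Run:
```python
from h import *
go((.520,-.188,.18),-47.1)
```

```text
jaw -47.22 tilt 0.01 tcp [ 0.492  -0.1784  0.3011] t 1.4 F [ 0.6 -1.   0.4] w 0.499 j6 0.33
shift [ 4.85  1.04 -0.56]
turn [-0.02 -0.   -0.  ]
```

Emit:
drive_tool --series '[{"x": 4.0, "y": 1.04, "z": -0.56, "ax": 0, "ay": 0, "az": 0}, {"x": 4.0, "y": 1.04, "z": -0.56, "ax": 0, "ay": 0, "az": 0}, {"x": 4.0, "y": 1.04, "z": -0.56, "ax": 0, "ay": 0, "az": 0}, {"x": 4.0, "y": 1.04, "z": -0.56, "ax": 0, "ay": 0, "az": 0}]'

```text
time: 1.73
tool_pos: [0.5165, -0.1882, 0.1941]
tool_rot: [-0.255, -0.656, -0.261, 0.661]
contact_force: [-1.5, 0.6, -0.3]
gripper_width: 0.499
```

Run:
```python
from h import *
from plant import cams
go((.520,-.188,.18),-47.1)
f=cams.grab_frame("wrist"); cv2.imwrite("pics/w1.png",f["img"]); np.savez("w1.npz",K=f["camera_matrix"],M=f["cam_to_world"])
```

```text
jaw -47.19 tilt 0.69 tcp [ 0.5165 -0.1882  0.1941] t 1.7333 F [-1.5  0.6 -0.3] w 0.499 j6 0.34
shift [ 0.56  0.1  -0.11]
turn [-0.02  0.05  0.13]
```

View pics/w1.png

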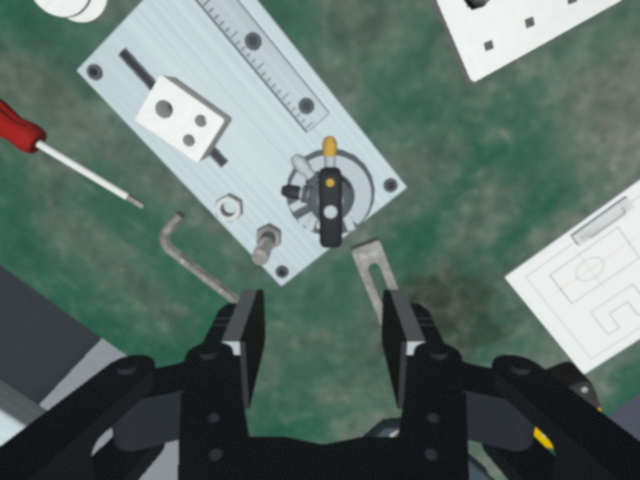

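Run:
```python
from h import *
d=np.load("w1.npz");c=((d['K'][0,0],d['K'][0,2],d['K'][1,2]),d['M'])
C['w']=c
a,b=ray('w',(331,183),.069),ray('w',(330,212),.069); print(a,b,np.degrees(np.arctan2(*(a-b)[[1,0]])))
h,w=.11,.065
o=[('w',(407,187),(w,-h,.012)),('w',(282,286),(-w,-h,.012)),('w',(78,70),(-w,h,.012))]
print(fit(o,0,[.5,-.1,-.1]))
print('blk',[ray('w',u,.038).round(4).tolist() for u in [(167,76),(230,119),(208,157),(136,118)]])
go((.520,-.188,.085),-47.1)
```

```text
[ 0.53527513 -0.17624664  0.069     ] [ 0.52107861 -0.18869474  0.069     ] 41.2456093228206
(array([ 0.51447345, -0.11271755, -0.1219168 ]), array([[ 1.8,  0.1],
       [ 0. ,  0.8],
       [-1.6, -0.4]]))
blk [[0.5094, -0.0532, 0.038], [0.5164, -0.1009, 0.038], [0.4862, -0.1058, 0.038], [0.4736, -0.0538, 0.038]]
jaw -47.22 tilt 0.42 tcp [ 0.5176 -0.189   0.1977] t 1.7833 F [-0.2  0.8  1.2] w 0.497 j6 0.34
shift [ 4.51  0.07 -0.11]
turn [-0.02  0.03  0.08]
```

Emit:
drive_tool --series '[{"x": 2, "y": 0, "z": 0, "ax": 0, "ay": 0, "az": 0}, {"x": 4.0, "y": 0, "z": 0, "ax": 0, "ay": 0, "az": 0}, {"x": 4.0, "y": 0, "z": 0, "ax": 0, "ay": 0, "az": 0}, {"x": 4.0, "y": 0, "z": 0, "ax": 0, "ay": 0, "az": 0}, {"x": 4.0, "y": 0, "z": 0, "ax": 0, "ay": 0, "az": 0}]'

```text
time: 2.2
tool_pos: [0.5197, -0.1908, 0.1029]
tool_rot: [0.258, 0.659, 0.257, -0.658]
contact_force: [0.5, -0.0, 0.6]
gripper_width: 0.503
```

Run:
```python
from h import *
from plant import cams
go((.5203,-.1883,.046),-47.1)
f=cams.grab_frame("wrist"); cv2.imwrite("pics/w2.png",f["img"]); np.savez("w2.npz",K=f["camera_matrix"],M=f["cam_to_world"])
```

```text
jaw -47.27 tilt 0.08 tcp [ 0.5197 -0.1908  0.1029] t 2.2 F [ 0.5 -0.   0.6] w 0.503 j6 0.34
shift [ 2.28 -0.06 -0.08]
turn [-0.03 -0.01 -0.01]
```

View pics/w2.png

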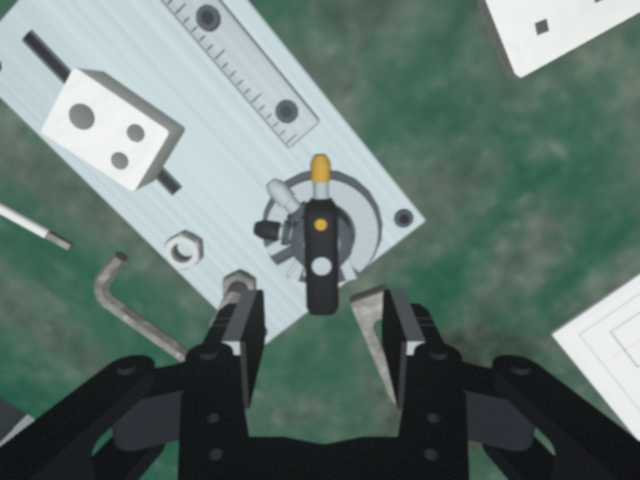

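Run:
```python
from h import *
d=np.load("w2.npz");C['w']=((d['K'][0,0],d['K'][0,2],d['K'][1,2]),d['M'])
print(ray('w',(321,225),.069),ray('w',(322,266),.069))
h,w=.11,.065
o=[('w',(425,221),(w,-h,.012)),('w',(268,345),(-w,-h,.012))]
for _,u,_ in o: print(ray('w',u,.012))
for x in (w,-w): print(j2w(x,-h))
print('blk',[ray('w',u,.038).round(4).tolist() for u in [(80,68),(166,126),(137,191),(42,131)]])
```

```text
[ 0.53534057 -0.17573141  0.069     ] [ 0.52182565 -0.18880866  0.069     ]
[ 0.56440319 -0.22844114  0.012     ]
[ 0.44380724 -0.21539902  0.012     ]
[ 0.56347158 -0.22811829]
[ 0.43444577 -0.21223309]
blk [[0.5089, -0.0518, 0.038], [0.5147, -0.0956, 0.038], [0.48, -0.1039, 0.038], [0.4733, -0.0542, 0.038]]
```

Run:
```python
from h import *
go((.5208,-.1885,.046),-47.1)
```

```text
jaw -47.27 tilt 0.27 tcp [ 0.5208 -0.1913  0.1045] t 2.25 F [0.3 0.3 0.7] w 0.496 j6 0.34
shift [ 2.34 -0.09 -0.07]
turn [-0.03 -0.02 -0.05]
```

Emit:
drive_tool --series '[{"x": 1, "y": -0.08, "z": -0.06, "ax": 0, "ay": 0, "az": 0}, {"x": 2.25, "y": -0.08, "z": -0.06, "ax": 0, "ay": 0, "az": 0}, {"x": 2.25, "y": -0.08, "z": -0.06, "ax": 0, "ay": 0, "az": 0}, {"x": 2.25, "y": -0.08, "z": -0.06, "ax": 0, "ay": 0, "az": 0}, {"x": 2.25, "y": -0.08, "z": -0.06, "ax": 0, "ay": 0, "az": 0}]'

```text
time: 2.67
tool_pos: [0.5209, -0.1888, 0.0483]
tool_rot: [0.259, 0.66, 0.256, -0.657]
contact_force: [0.5, 0.4, 1.0]
gripper_width: 0.501
```

Run:
```python
from h import *
from plant import cams
go((.5208,-.1885,.046),-47.1)
for n in("wrist","side"):
  f=cams.grab_frame(n); cv2.imwrite(f"pics/{n}3.png",f["img"])
a=f["img"][220:350,220:345]; cv2.imwrite("pics/side3c.png",cv2.resize(a,None,fx=4.6,fy=4.6,interpolation=cv2.INTER_CUBIC))
```

```text
jaw -47.25 tilt 0.27 tcp [ 0.5209 -0.1888  0.0483] t 2.6667 F [0.5 0.4 1. ] w 0.501 j6 0.34
shift [ 0.09 -0.01 -0.  ]
turn [-0.03 -0.02 -0.05]
```

View pics/side3c.png

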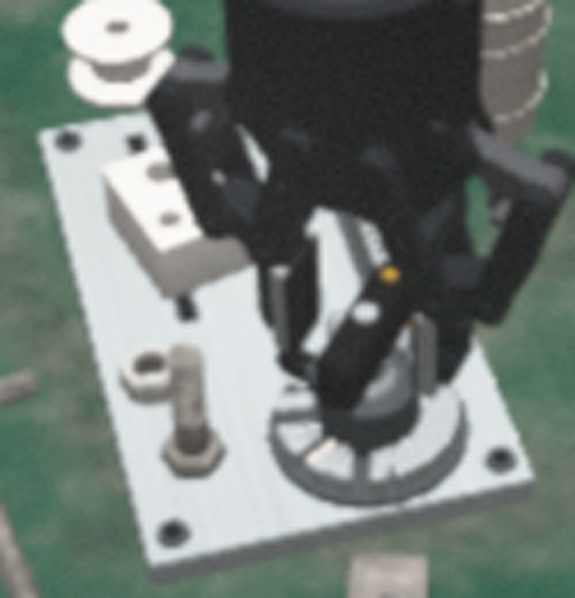

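View pics/wrist3.png

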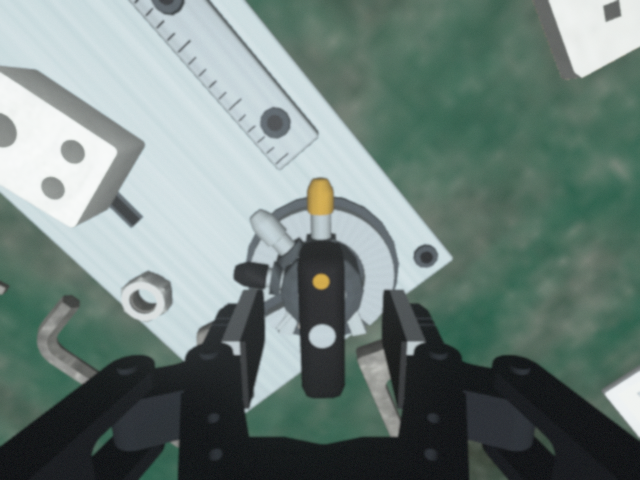

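The side and wrist views show the bar (white centre at wrist pixel 322,336) centred between the open fingers. Closing on it.

Emit:
drive_tool --series '[{"x": 0, "y": 0, "z": 0, "ax": 0, "ay": 0, "az": 0}, {"x": 0, "y": 0, "z": 0, "ax": 0, "ay": 0, "az": 0}, {"x": 0, "y": 0, "z": 0, "ax": 0, "ay": 0, "az": 0}, {"x": 0, "y": 0, "z": 0, "ax": 0, "ay": 0, "az": 0}, {"x": 0, "y": 0, "z": 0, "ax": 0, "ay": 0, "az": 0}]' --hand 0

```text
time: 3.18
tool_pos: [0.5201, -0.1885, 0.0467]
tool_rot: [0.259, 0.659, 0.257, -0.658]
contact_force: [-0.1, -1.1, 6.2]
gripper_width: 0.162
```

Emit:
drive_tool --series '[{"x": 0, "y": 0, "z": 0, "ax": 0, "ay": 0, "az": 0}, {"x": 0, "y": 0, "z": 0, "ax": 0, "ay": 0, "az": 0}, {"x": 0, "y": 0, "z": 0, "ax": 0, "ay": 0, "az": 0}]'

```text
time: 3.43
tool_pos: [0.5201, -0.1885, 0.0467]
tool_rot: [0.259, 0.659, 0.257, -0.658]
contact_force: [0.1, -0.9, 6.5]
gripper_width: 0.163
```

Run:
```python
from h import *
go((.5208,-.1885,.046),-47.1)
```

```text
jaw -47.24 tilt 0.17 tcp [ 0.5201 -0.1885  0.0467] t 3.4333 F [ 0.1 -0.9  6.5] w 0.163 j6 0.34
shift [ 0.03  0.02 -0.02]
turn [-0.03 -0.01 -0.03]
```

Emit:
drive_tool --series '[{"x": -0.2, "y": 0, "z": 0, "ax": 0, "ay": 0, "az": 0}, {"x": -0.4, "y": 0, "z": 0, "ax": 0, "ay": 0, "az": 0}, {"x": -0.54, "y": 0, "z": 0, "ax": 0, "ay": 0, "az": 0}, {"x": -0.54, "y": 0, "z": 0, "ax": 0, "ay": 0, "az": 0}, {"x": -0.54, "y": 0, "z": 0, "ax": 0, "ay": 0, "az": 0}]'

```text
time: 3.85
tool_pos: [0.5197, -0.1883, 0.0573]
tool_rot: [0.259, 0.659, 0.257, -0.658]
contact_force: [7.5, -5.6, -10.9]
gripper_width: 0.16
```

Run:
```python
from h import *
from plant import cams
go((.5203,-.1885,.059),-7.0)
for n in("wrist","side"):
  f=cams.grab_frame(n); cv2.imwrite(f"pics/{n}4.png",f["img"])
a=f["img"][220:350,220:345]; cv2.imwrite("pics/side4c.png",cv2.resize(a,None,fx=4.6,fy=4.6,interpolation=cv2.INTER_CUBIC))
```

```text
jaw -47.26 tilt 0.22 tcp [ 0.5197 -0.1883  0.0573] t 3.85 F [  7.5  -5.6 -10.9] w 0.16 j6 0.34
shift [-0.07  0.02 -0.01]
turn [-8.05  0.   -0.05]
```

View pics/side4c.png

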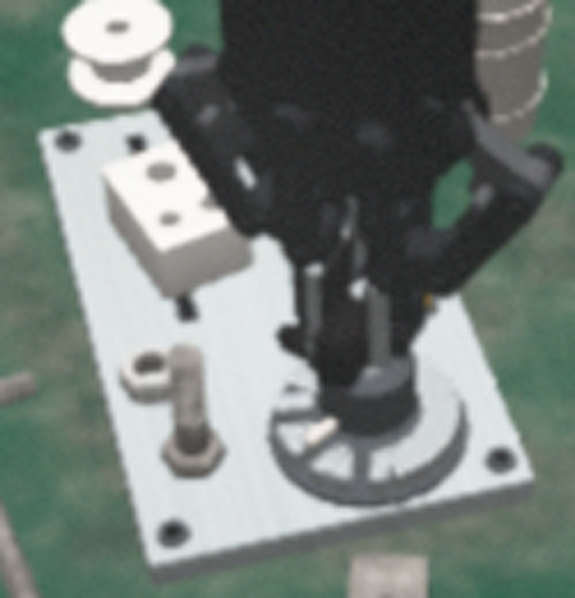

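View pics/wrist4.png

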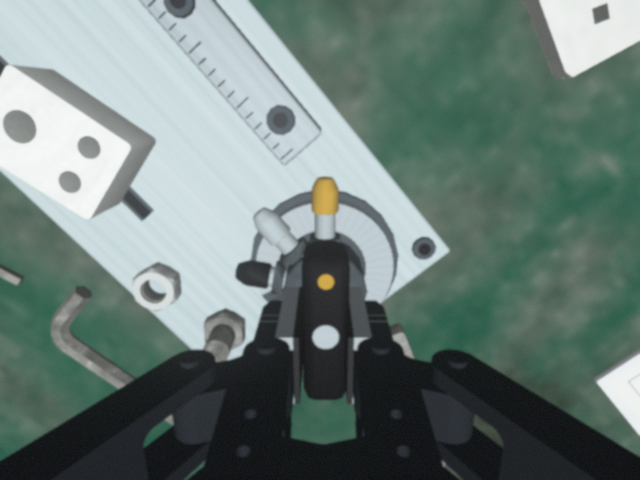

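The key has left its slot. I'll lift slightly more and turn counter-clockwise.

Emit:
drive_tool --series '[{"x": -0.1, "y": 0, "z": 0, "ax": 0, "ay": 0, "az": 0}, {"x": -0.1, "y": 0, "z": 0, "ax": -1, "ay": 0, "az": 0}, {"x": -0.1, "y": 0, "z": 0, "ax": -2, "ay": 0, "az": 0}, {"x": -0.1, "y": 0, "z": 0, "ax": -3, "ay": 0, "az": 0}, {"x": -0.1, "y": 0, "z": 0, "ax": -4, "ay": 0, "az": 0}]'

```text
time: 4.37
tool_pos: [0.5202, -0.1886, 0.0597]
tool_rot: [0.371, 0.604, 0.368, -0.602]
contact_force: [9.4, -5.4, -11.4]
gripper_width: 0.166
```

Run:
```python
from h import *
go((.5203,-.1885,.060),-7.0)
```

```text
jaw -27.02 tilt 0.3 tcp [ 0.5202 -0.1886  0.0597] t 4.3667 F [  9.4  -5.4 -11.4] w 0.166 j6 -0.01
shift [-0.01  0.   -0.01]
turn [-4.    0.01 -0.06]
```

Emit:
drive_tool --series '[{"x": 0, "y": 0, "z": 0, "ax": -1, "ay": 0, "az": 0}, {"x": 0, "y": 0, "z": 0, "ax": -2, "ay": 0, "az": 0}, {"x": 0, "y": 0, "z": 0, "ax": -3, "ay": 0, "az": 0}, {"x": 0, "y": 0, "z": 0, "ax": -4.0, "ay": 0, "az": 0}, {"x": 0, "y": 0, "z": 0, "ax": -4.0, "ay": 0, "az": 0}]'

```text
time: 4.78
tool_pos: [0.5208, -0.1889, 0.0601]
tool_rot: [0.47, 0.531, 0.466, -0.529]
contact_force: [10.0, -6.1, -11.1]
gripper_width: 0.162
```

Run:
```python
from h import *
from plant import cams
go((.5203,-.1885,.060),-7.0)
for n in("wrist","side"):
  f=cams.grab_frame(n); cv2.imwrite(f"pics/{n}5.png",f["img"])
a=f["img"][220:350,220:345]; cv2.imwrite("pics/side5c.png",cv2.resize(a,None,fx=4.6,fy=4.6,interpolation=cv2.INTER_CUBIC))
```

```text
jaw -7.1 tilt 0.38 tcp [ 0.5208 -0.1889  0.0601] t 4.7833 F [ 10.   -6.1 -11.1] w 0.162 j6 -0.36
shift [ 0.   -0.02 -0.01]
turn [-0.02  0.03 -0.07]
```

View pics/side5c.png

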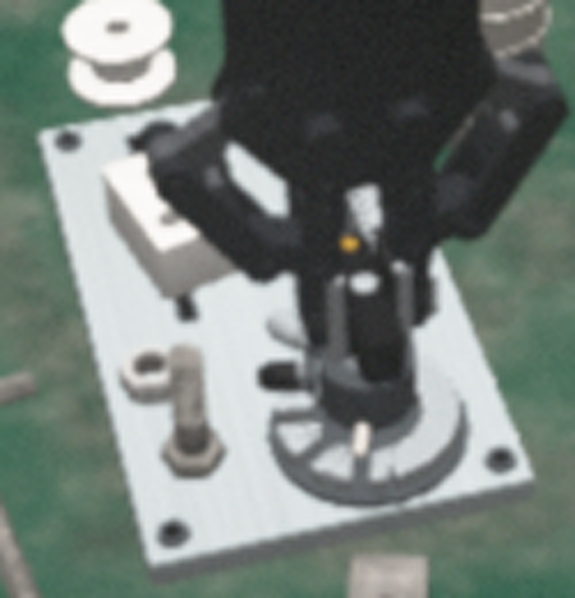

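View pics/wrist5.png

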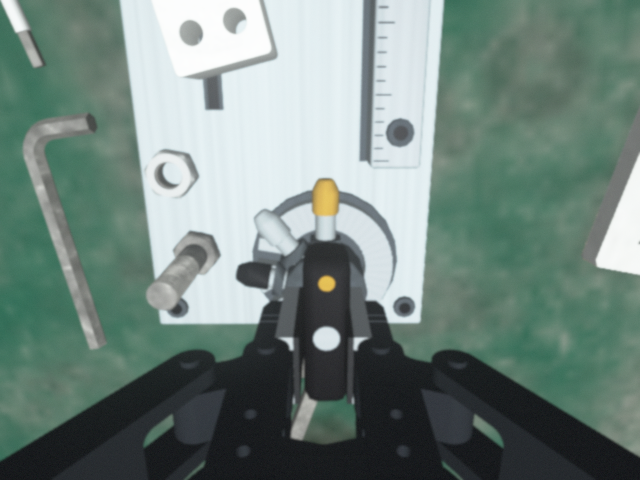

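The brass screw is now parallel to the fence and the key sits over the notch. Lower and release.

Emit:
drive_tool --series '[{"x": 0.15, "y": 0, "z": 0, "ax": 0, "ay": 0, "az": 0}, {"x": 0.3, "y": 0, "z": 0, "ax": 0, "ay": 0, "az": 0}, {"x": 0.45, "y": 0, "z": 0, "ax": 0, "ay": 0, "az": 0}, {"x": 0.6, "y": 0, "z": 0, "ax": 0, "ay": 0, "az": 0}, {"x": 0.6, "y": 0, "z": 0, "ax": 0, "ay": 0, "az": 0}]'

```text
time: 5.3
tool_pos: [0.521, -0.1891, 0.0468]
tool_rot: [0.469, 0.531, 0.465, -0.53]
contact_force: [5.8, -4.4, -1.8]
gripper_width: 0.166
```

Emit:
drive_tool --series '[{"x": 0, "y": 0, "z": 0, "ax": 0, "ay": 0, "az": 0}, {"x": 0, "y": 0, "z": 0, "ax": 0, "ay": 0, "az": 0}, {"x": 0, "y": 0, "z": 0, "ax": 0, "ay": 0, "az": 0}, {"x": 0, "y": 0, "z": 0, "ax": 0, "ay": 0, "az": 0}, {"x": 0, "y": 0, "z": 0, "ax": 0, "ay": 0, "az": 0}]' --hand 0.45

```text
time: 5.72
tool_pos: [0.5186, -0.1874, 0.0457]
tool_rot: [-0.467, -0.53, -0.468, 0.531]
contact_force: [0.5, 0.1, -0.0]
gripper_width: 0.45
```

Run:
```python
from h import *
from plant import cams
go((.5203,-.1885,.15),-7.0)
for n in("wrist","side"):
  f=cams.grab_frame(n); cv2.imwrite(f"pics/{n}6.png",f["img"])
a=f["img"][220:350,220:345]; cv2.imwrite("pics/side6c.png",cv2.resize(a,None,fx=4.6,fy=4.6,interpolation=cv2.INTER_CUBIC))
```

```text
jaw -7.24 tilt 0.06 tcp [ 0.5186 -0.1874  0.0457] t 5.7167 F [ 0.5  0.1 -0. ] w 0.45 j6 -0.36
shift [-4.17  0.07  0.03]
turn [-0.05 -0.01  0.01]
```

View pics/side6c.png

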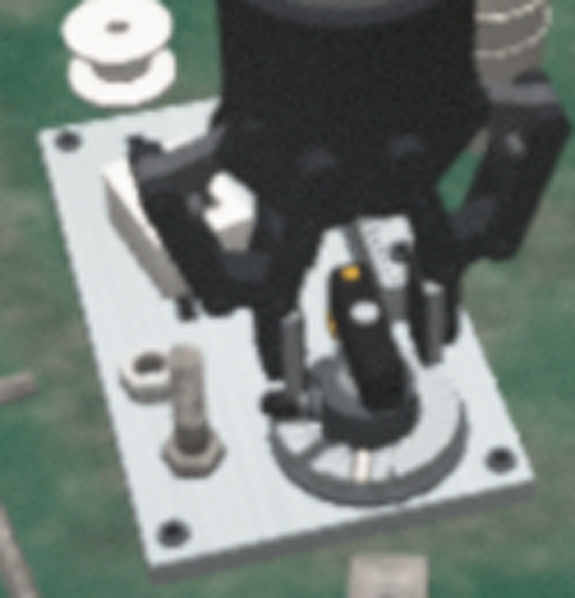

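The knob is fully down in its new notch. Rise and go over the block, with the jaws turning to its long direction.

Emit:
drive_tool --series '[{"x": -1.5, "y": 0, "z": 0, "ax": 0, "ay": 0, "az": 0}, {"x": -3, "y": 0, "z": 0, "ax": 0, "ay": 0, "az": 0}, {"x": -4, "y": 0, "z": 0, "ax": 1.4, "ay": 0, "az": 0}, {"x": -4, "y": 0, "z": 0, "ax": 2.8, "ay": 0, "az": 0}, {"x": -4, "y": 0, "z": 0, "ax": 4.2, "ay": 0, "az": 0}]' --hand 0.9

```text
time: 6.23
tool_pos: [0.5206, -0.1885, 0.1494]
tool_rot: [0.363, 0.609, 0.359, -0.607]
contact_force: [0.4, -0.5, -0.9]
gripper_width: 0.899
```

Run:
```python
from h import *
go((.4925,-.0765,.14),-82.5)
```

```text
jaw -28.59 tilt 0.33 tcp [ 0.5206 -0.1885  0.1494] t 6.2333 F [ 0.4 -0.5 -0.9] w 0.899 j6 0.02
shift [ 0.36 -3.13 -3.4 ]
turn [10.78 -0.03 -0.06]
```

Emit:
drive_tool --series '[{"x": 0, "y": -0.6, "z": -0.7, "ax": 1.4, "ay": 0, "az": 0}, {"x": 0, "y": -1.2, "z": -1.4, "ax": 2.8, "ay": 0, "az": 0}, {"x": 0, "y": -1.9, "z": -2.0, "ax": 4.2, "ay": 0, "az": 0}, {"x": 0, "y": -2.5, "z": -2.7, "ax": 5.6, "ay": 0, "az": 0}, {"x": 0, "y": -3.13, "z": -3.4, "ax": 7, "ay": 0, "az": 0}]'

```text
time: 6.65
tool_pos: [0.4897, -0.0748, 0.146]
tool_rot: [-0.161, -0.688, -0.161, 0.688]
contact_force: [0.1, -0.7, -0.1]
gripper_width: 0.896
```

Emit:
drive_tool --series '[{"x": 0, "y": 0, "z": 0, "ax": 1.3, "ay": 0, "az": 0}, {"x": 0, "y": 0, "z": 0, "ax": 2.6, "ay": 0, "az": 0}, {"x": 0, "y": 0, "z": 0, "ax": 3.78, "ay": 0, "az": 0}, {"x": 0, "y": 0, "z": 0, "ax": 3.78, "ay": 0, "az": 0}, {"x": 0, "y": 0, "z": 0, "ax": 3.78, "ay": 0, "az": 0}]'

```text
time: 7.07
tool_pos: [0.4902, -0.0757, 0.146]
tool_rot: [-0.049, -0.705, -0.049, 0.705]
contact_force: [-0.7, 0.3, 0.2]
gripper_width: 0.897
```

Run:
```python
from h import *
from plant import cams
go((.4925,-.0765,.12),-82.5)
f=cams.grab_frame("wrist"); cv2.imwrite("pics/w7.png",f["img"]); np.savez("w7.npz",K=f["camera_matrix"],M=f["cam_to_world"])
```

```text
jaw -81.99 tilt 0.0 tcp [ 0.4902 -0.0757  0.146 ] t 7.0667 F [-0.7  0.3  0.2] w 0.897 j6 1.13
shift [ 1.04  0.05 -0.09]
turn [0.1 0.  0. ]
```

View pics/w7.png

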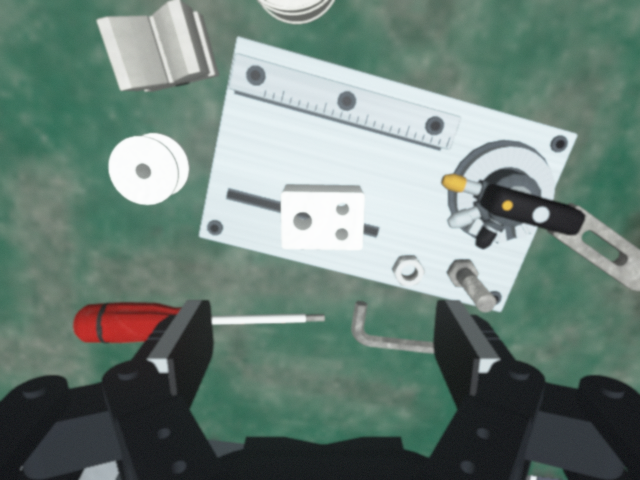

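Run:
```python
from h import *
a=cv2.imread('pics/w7.png')[150:280,180:480]; cv2.imwrite('pics/w7c.png',cv2.resize(a,None,fx=2.66,fy=2.66,interpolation=cv2.INTER_CUBIC))
d=np.load("w7.npz");C['w']=((d['K'][0,0],d['K'][0,2],d['K'][1,2]),d['M'])
h,w=.11,.065
o=[('w',(578,133),(w,-h,.012)),('w',(239,37),(w,h,.012)),('w',(200,237),(-w,h,.012)),('w',(498,311),(-w,-h,.012))]
print(fit(o,0,[.5,-.1,-.1]))
b=[(282,192),(363,193),(363,250),(281,249)]
P=np.array([ray('w',u,.038) for u in b]); print(P.round(4),P.mean(0))
x,y=.018,.025
print(fit([('w',b[0],(x,y,0)),('w',b[1],(x,-y,0)),('w',b[2],(-x,-y,0)),('w',b[3],(-x,y,0))],.038,[.49,-.08,.1]))
q1,q2=ray('w',(508,206),.069),ray('w',(541,214),.069); print(q1,q2,np.arctan2(*(q1-q2)[[1,0]])-np.pi/2)
```

```text
(array([ 0.51364617, -0.11241335, -0.11898127]), array([[ 2.1,  0.2],
       [-2.2, -1.6],
       [-1.7,  0.6],
       [ 4.5,  1.8]]))
[[ 0.5072 -0.0497  0.038 ]
 [ 0.5134 -0.0973  0.038 ]
 [ 0.4779 -0.1033  0.038 ]
 [ 0.4715 -0.0531  0.038 ]] [ 0.49249317 -0.07585621  0.038     ]
(array([ 0.49249001, -0.07589408,  0.12880983]), array([[-1.5, -0.1],
       [ 1.8, -0.1],
       [-0.6,  0.1],
       [ 0.5,  0.1]]))
[ 0.52342765 -0.16995382  0.069     ] [ 0.52165205 -0.18834481  0.069     ] -0.09624878678411175
```

View pics/w7c.png

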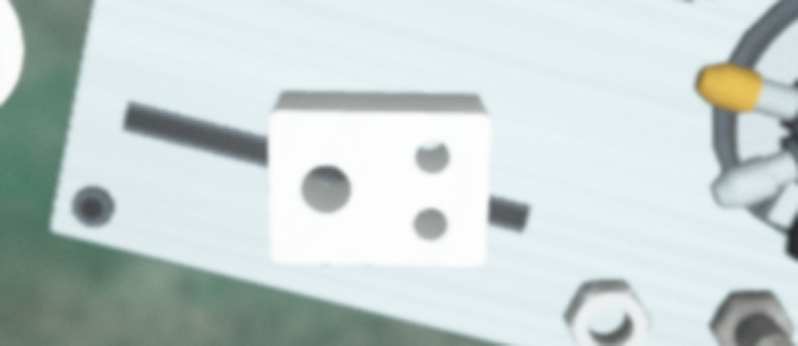

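Emit:
drive_tool --series '[{"x": 1.5, "y": 0.04, "z": -0.09, "ax": 0.1, "ay": 0, "az": 0}, {"x": 3, "y": 0.04, "z": -0.09, "ax": 0.1, "ay": 0, "az": 0}, {"x": 4.2, "y": 0.04, "z": -0.09, "ax": 0.1, "ay": 0, "az": 0}, {"x": 4.2, "y": 0.04, "z": -0.09, "ax": 0.1, "ay": 0, "az": 0}, {"x": 4.2, "y": 0.04, "z": -0.09, "ax": 0.1, "ay": 0, "az": 0}]'

```text
time: 7.53
tool_pos: [0.491, -0.0761, 0.0395]
tool_rot: [-0.045, -0.704, -0.046, 0.707]
contact_force: [0.8, -0.2, 0.5]
gripper_width: 0.9
```

Run:
```python
from h import *
from plant import cams
go((.4925,-.076,.016),-82.5)
for n in("wrist","side"):
  f=cams.grab_frame(n); cv2.imwrite(f"pics/{n}8.png",f["img"])
a=f["img"][200:350,200:345]; cv2.imwrite("pics/side8c.png",cv2.resize(a,None,fx=4,fy=4,interpolation=cv2.INTER_CUBIC))
```

```text
jaw -82.59 tilt 0.27 tcp [ 0.491  -0.0761  0.0395] t 7.5333 F [ 0.8 -0.2  0.5] w 0.9 j6 1.14
shift [ 0.94  0.01 -0.06]
turn [-0.02  0.05  0.02]
```

View pics/side8c.png

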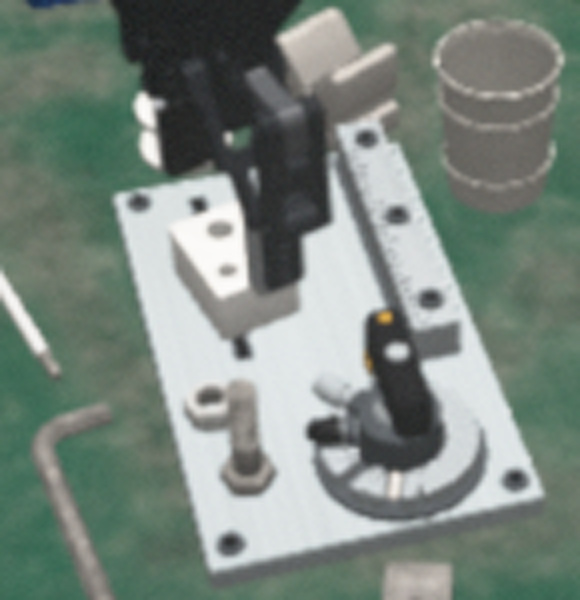

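View pics/wrist8.png

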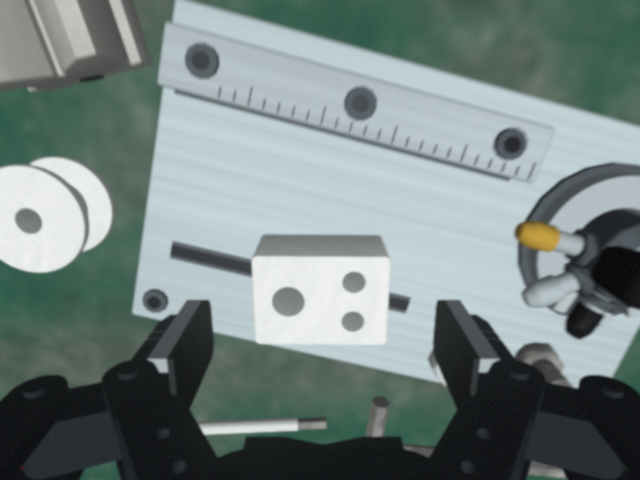

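Emit:
drive_tool --series '[{"x": 0.5, "y": 0, "z": -0.03, "ax": 0, "ay": 0, "az": 0}, {"x": 0.95, "y": 0, "z": -0.03, "ax": 0, "ay": 0, "az": 0}, {"x": 0.95, "y": 0, "z": -0.03, "ax": 0, "ay": 0, "az": 0}, {"x": 0.95, "y": 0, "z": -0.03, "ax": 0, "ay": 0, "az": 0}]'

```text
time: 7.97
tool_pos: [0.4936, -0.0764, 0.0179]
tool_rot: [0.045, 0.706, 0.045, -0.706]
contact_force: [-0.5, -0.0, -0.5]
gripper_width: 0.899
```

Emit:
drive_tool --series '[{"x": 0, "y": 0, "z": 0, "ax": 0, "ay": 0, "az": 0}, {"x": 0, "y": 0, "z": 0, "ax": 0, "ay": 0, "az": 0}, {"x": 0, "y": 0, "z": 0, "ax": 0, "ay": 0, "az": 0}, {"x": 0, "y": 0, "z": 0, "ax": 0, "ay": 0, "az": 0}, {"x": 0, "y": 0, "z": 0, "ax": 0, "ay": 0, "az": 0}]' --hand 0.4

```text
time: 8.38
tool_pos: [0.4945, -0.0766, 0.0186]
tool_rot: [0.046, 0.706, 0.045, -0.705]
contact_force: [0.8, 0.8, 5.7]
gripper_width: 0.566
```

Run:
```python
from h import *
from plant import cams
go((.4925,-.076,.016),-82.5)
f=cams.grab_frame("wrist"); cv2.imwrite("pics/w9.png",f["img"])
# jig frame of TCP with refined jig
import h; h.JIG=np.array([.513,-.1115]); h.JY=-.121
print(h.w2j(cur()[1]), h.w2j((.5205,-.1885)))
```

```text
jaw -82.64 tilt 0.14 tcp [ 0.4945 -0.0766  0.0186] t 8.3833 F [0.8 0.8 5.7] w 0.566 j6 1.14
shift [ 0.1  -0.04  0.08]
turn [-0.03 -0.03 -0.01]
[-0.0225992   0.03232357] [ 0.01673944 -0.07553172]
```

View pics/w9.png

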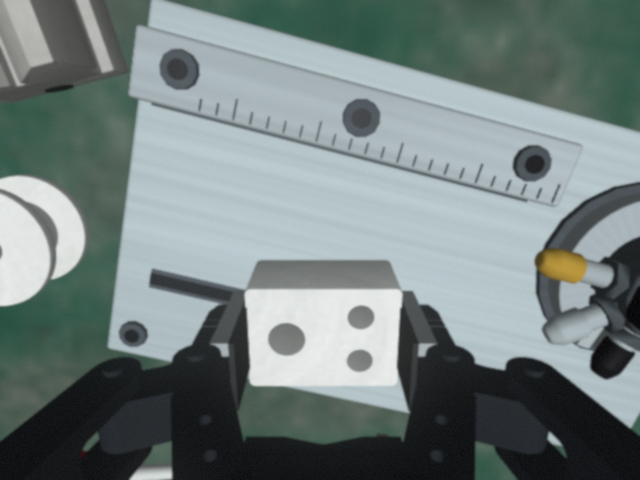

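```bash
sed -i 's/^JIG=.*/JIG=np.array([.513,-.1115]);JY=-.121/' h.py
python3 - <<'E'
from h import *
for x in (.011,.0185): go((*j2w(x,.018),.0186),-96.93)
E
```

```text
jaw -82.64 tilt 0.13 tcp [ 0.4945 -0.0767  0.0186] t 8.4333 F [-0.6 -0.8  5.8] w 0.569 j6 1.14
shift [ 0.    0.89 -1.16]
turn [ 2.86 -0.02 -0.01]
jaw -82.64 tilt 0.13 tcp [ 0.4945 -0.0767  0.0186] t 8.4333 F [-0.6 -0.8  5.8] w 0.569 j6 1.14
shift [ 0.    0.96 -1.45]
turn [ 2.86 -0.02 -0.01]
```

Emit:
drive_tool --series '[{"x": 0, "y": 0.3, "z": -0.25, "ax": 1, "ay": 0, "az": 0}, {"x": 0, "y": 0.6, "z": -0.5, "ax": 2, "ay": 0, "az": 0}, {"x": 0, "y": 0.89, "z": -0.8, "ax": 2.86, "ay": 0, "az": 0}, {"x": 0, "y": 0.89, "z": -1.1, "ax": 2.86, "ay": 0, "az": 0}, {"x": 0, "y": 0.89, "z": -1.16, "ax": 2.86, "ay": 0, "az": 0}]'

```text
time: 8.85
tool_pos: [0.5256, -0.0955, 0.0186]
tool_rot: [0.042, -0.705, 0.043, 0.706]
contact_force: [-6.2, -1.4, 11.0]
gripper_width: 0.571
```

Run:
```python
from h import *
from plant import cams
go((*j2w(.018,.018),.0186),-96.93)
print(w2j(cur()[1]))
f=cams.grab_frame("wrist"); cv2.imwrite("pics/w10.png",f["img"]); np.savez("w10.npz",K=f["camera_matrix"],M=f["cam_to_world"])
```

```text
jaw -96.93 tilt 0.1 tcp [ 0.5256 -0.0955  0.0186] t 8.85 F [-6.2 -1.4 11. ] w 0.571 j6 1.37
shift [-0.   -0.02 -0.3 ]
turn [-0.    0.01 -0.02]
[0.01053443 0.0173844 ]
```

View pics/w10.png

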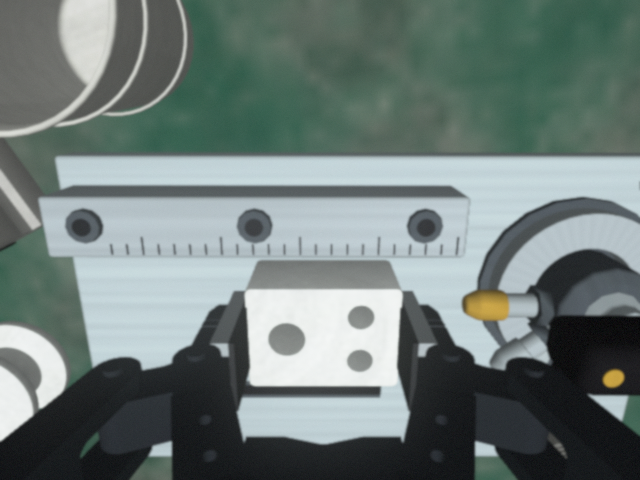

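Emit:
drive_tool --series '[{"x": 0, "y": 0, "z": -0.1, "ax": 0, "ay": 0, "az": 0}, {"x": 0, "y": 0, "z": -0.2, "ax": 0, "ay": 0, "az": 0}, {"x": 0, "y": 0, "z": -0.25, "ax": 0, "ay": 0, "az": 0}, {"x": 0, "y": 0, "z": -0.25, "ax": 0, "ay": 0, "az": 0}]'

```text
time: 9.23
tool_pos: [0.5304, -0.0957, 0.0186]
tool_rot: [0.043, -0.705, 0.043, 0.707]
contact_force: [-8.4, 0.6, 13.0]
gripper_width: 0.571
```

Run:
```python
from h import *
from plant import cams
go((*j2w(.018,.018),.0186),-96.93)
print(w2j(cur()[1]))
f=cams.grab_frame("wrist"); cv2.imwrite("pics/w11.png",f["img"]); np.savez("w11.npz",K=f["camera_matrix"],M=f["cam_to_world"])
```

```text
jaw -96.92 tilt 0.2 tcp [ 0.5304 -0.0957  0.0186] t 9.2333 F [-8.4  0.6 13. ] w 0.571 j6 1.38
shift [-0.   -0.01 -0.1 ]
turn [ 0.    0.04 -0.01]
[0.01539368 0.01775062]
```

View pics/w11.png

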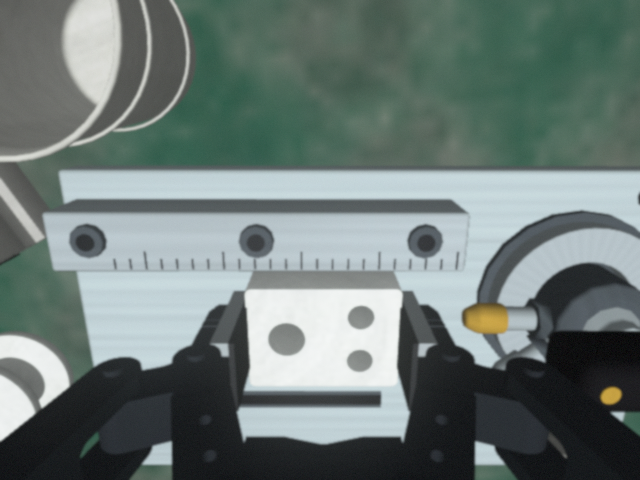

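Emit:
drive_tool --series '[{"x": 0, "y": 0, "z": -0.06, "ax": 0, "ay": 0, "az": 0}, {"x": 0, "y": 0, "z": -0.12, "ax": 0, "ay": 0, "az": 0}, {"x": 0, "y": 0, "z": -0.18, "ax": 0, "ay": 0, "az": 0}, {"x": 0, "y": 0, "z": -0.18, "ax": 0, "ay": 0, "az": 0}]'

```text
time: 9.62
tool_pos: [0.5336, -0.096, 0.0186]
tool_rot: [0.043, -0.703, 0.043, 0.708]
contact_force: [-13.5, 1.3, 17.8]
gripper_width: 0.571
```

Emit:
drive_tool --series '[{"x": 0, "y": 0, "z": -0.03, "ax": 0, "ay": 0, "az": 0}, {"x": 0, "y": 0, "z": -0.06, "ax": 0, "ay": 0, "az": 0}, {"x": 0, "y": 0, "z": -0.06, "ax": 0, "ay": 0, "az": 0}]'

```text
time: 9.87
tool_pos: [0.5335, -0.096, 0.0186]
tool_rot: [0.043, -0.702, 0.042, 0.71]
contact_force: [-18.9, 2.2, 24.4]
gripper_width: 0.569
```

Run:
```python
from h import *
from plant import cams
go((*j2w(.018,.018),.0186),-96.93)
print(w2j(cur()[1]))
f=cams.grab_frame("wrist"); cv2.imwrite("pics/w12.png",f["img"]); np.savez("w12.npz",K=f["camera_matrix"],M=f["cam_to_world"])
```

```text
jaw -96.91 tilt 0.65 tcp [ 0.5335 -0.096   0.0186] t 9.8667 F [-18.9   2.2  24.4] w 0.569 j6 1.38
shift [-0.   -0.01  0.02]
turn [ 0.    0.13 -0.  ]
[0.01851143 0.01785574]
```

View pics/w12.png

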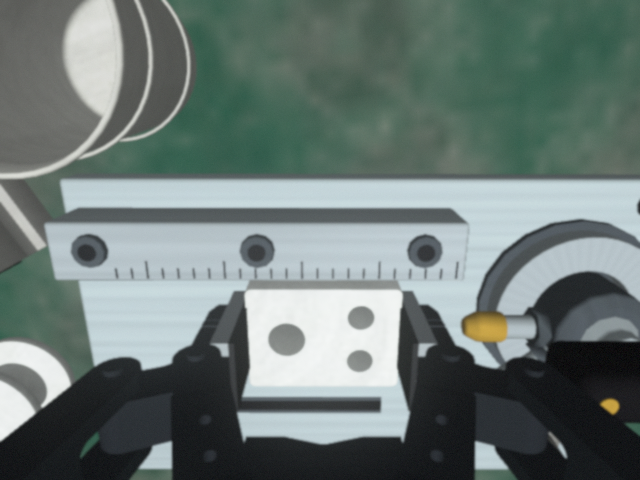

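The forces (18.9 N sideways to 24.4 N up) look like friction from pressing down, not fence contact. I'll relieve the downward command a little.

Emit:
drive_tool --series '[{"x": -0.04, "y": 0, "z": 0, "ax": 0, "ay": 0, "az": 0}, {"x": -0.06, "y": 0, "z": 0, "ax": 0, "ay": 0, "az": 0}, {"x": -0.06, "y": 0, "z": 0, "ax": 0, "ay": 0, "az": 0}]'

```text
time: 10.17
tool_pos: [0.5336, -0.096, 0.0186]
tool_rot: [0.043, -0.702, 0.043, 0.709]
contact_force: [-14.1, 0.4, 12.9]
gripper_width: 0.568
```

Run:
```python
from h import *
from plant import cams
go((*j2w(.018,.018),.0186),-96.93)
print(w2j(cur()[1]))
f=cams.grab_frame("wrist"); cv2.imwrite("pics/w13.png",f["img"]); cv2.imwrite("pics/w13c.png",cv2.resize(f["img"][260:400,200:500],None,fx=2.6,fy=2.6))
```

```text
jaw -96.92 tilt 0.56 tcp [ 0.5336 -0.096   0.0186] t 10.1667 F [-14.1   0.4  12.9] w 0.568 j6 1.38
shift [ 0.   -0.01  0.02]
turn [ 0.    0.11 -0.  ]
[0.0185407  0.01786756]
```

View pics/w13c.png

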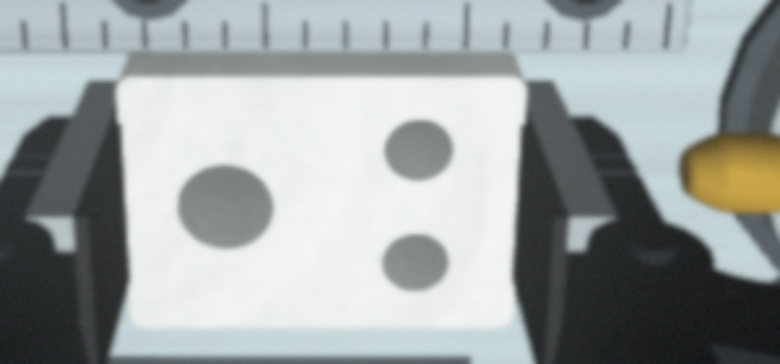

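Emit:
drive_tool --series '[{"x": -0.06, "y": 0, "z": 0, "ax": 0, "ay": 0, "az": 0}, {"x": -0.06, "y": 0, "z": 0, "ax": 0, "ay": 0, "az": 0}, {"x": -0.06, "y": 0, "z": 0, "ax": 0, "ay": 0, "az": 0}]' --hand 0.64

```text
time: 10.47
tool_pos: [0.5372, -0.0962, 0.0202]
tool_rot: [-0.043, 0.706, -0.043, -0.706]
contact_force: [-0.1, -0.2, 0.9]
gripper_width: 0.64
```

Run:
```python
from h import *
from plant import cams
go((*j2w(.018,.018),.0186),-96.93)
print(w2j(cur()[1]))
for n in("wrist","side"):
  f=cams.grab_frame(n); cv2.imwrite(f"pics/{n}14.png",f["img"]); np.savez(f"{n}14.npz",K=f["camera_matrix"],M=f["cam_to_world"])
a=f["img"][220:350,220:345]; cv2.imwrite("pics/side14c.png",cv2.resize(a,None,fx=4.6,fy=4.6,interpolation=cv2.INTER_CUBIC))
```

```text
jaw -96.94 tilt 0.02 tcp [ 0.5372 -0.0962  0.0202] t 10.4667 F [-0.1 -0.2  0.9] w 0.64 j6 1.38
shift [0.06 0.   0.17]
turn [-0. -0.  0.]
[0.02222502 0.0181125 ]
```

View pics/wrist14.png

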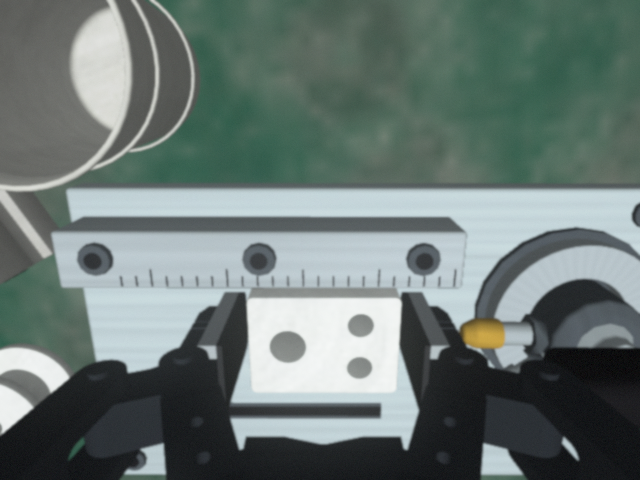

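View pics/side14c.png

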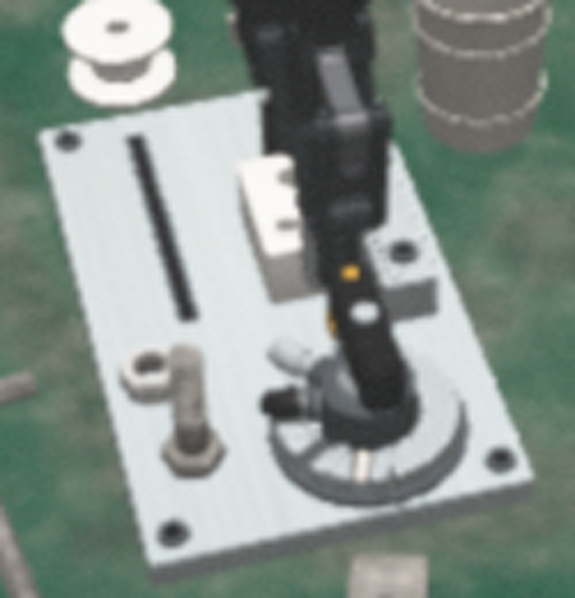

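Run:
```python
from h import *
d=np.load("wrist14.npz");C['w']=((d['K'][0,0],d['K'][0,2],d['K'][1,2]),d['M'])
a=cv2.imread('pics/wrist14.png'); 
g=cv2.cvtColor(a,cv2.COLOR_BGR2GRAY)
print(g[282:304,300:315].mean(1).round().tolist()); print(g[282:304,300:315].shape,g[386:400,300:315].mean(1).round().tolist())
for u,z in [((320,288),.032),((320,297),.038),((320,393),.038),((248,340),.038),((402,340),.038),((462,333),.0295)]: print(u,w2j(ray('w',u,z)).round(4))
```

```text
[180.0, 180.0, 182.0, 182.0, 178.0, 165.0, 148.0, 141.0, 139.0, 141.0, 142.0, 142.0, 143.0, 145.0, 152.0, 175.0, 210.0, 230.0, 236.0, 237.0, 237.0, 238.0]
(22, 15) [239.0, 238.0, 239.0, 238.0, 237.0, 233.0, 225.0, 216.0, 212.0, 210.0, 209.0, 210.0, 210.0, 211.0]
(320, 288) [0.0363 0.0181]
(320, 297) [0.0359 0.018 ]
(320, 393) [-0.0002  0.0181]
(248, 340) [0.0204 0.0417]
(402, 340) [ 0.0204 -0.0089]
(462, 333) [ 0.018  -0.0315]
```

The block lies flush on the fence: its rear edge measures x=35.9 mm against 36.3 mm for the fence. It is 22.6 mm short of the tip. Next, rise, shut the fingers and push from the far end.

Emit:
drive_tool --series '[{"x": -1.0, "y": 0, "z": 0, "ax": 0, "ay": 0, "az": 0}, {"x": -2, "y": 0, "z": 0, "ax": 0, "ay": 0, "az": 0}, {"x": -2.2, "y": -1, "z": 0.19, "ax": 0, "ay": 0, "az": 0}, {"x": -2.2, "y": -2.1, "z": 0.19, "ax": 0, "ay": 0, "az": 0}, {"x": -2.2, "y": -2.1, "z": 0.19, "ax": 0, "ay": 0, "az": 0}]'

```text
time: 10.98
tool_pos: [0.5396, -0.0406, 0.0763]
tool_rot: [-0.042, 0.707, -0.041, -0.705]
contact_force: [-0.0, -0.3, -0.4]
gripper_width: 0.64
```

Emit:
drive_tool --series '[{"x": 0, "y": 0, "z": 0, "ax": 0, "ay": 0, "az": 0}, {"x": 0, "y": 0, "z": 0, "ax": 0, "ay": 0, "az": 0}, {"x": 0, "y": 0, "z": 0, "ax": 0, "ay": 0, "az": 0}, {"x": 0, "y": 0, "z": 0, "ax": 0, "ay": 0, "az": 0}, {"x": 0, "y": 0, "z": 0, "ax": 0, "ay": 0, "az": 0}]' --hand 0

```text
time: 11.4
tool_pos: [0.5386, -0.0442, 0.075]
tool_rot: [0.043, -0.706, 0.043, 0.706]
contact_force: [0.3, -0.4, 0.1]
gripper_width: 0.002
```

Run:
```python
from h import *
from plant import cams
go((*j2w(.0175,.07),.0185),-96.93)
print(w2j(cur()[1]))
for n in("wrist","side"):
  f=cams.grab_frame(n); cv2.imwrite(f"pics/{n}15.png",f["img"]); np.savez(f"{n}15.npz",K=f["camera_matrix"],M=f["cam_to_world"])
a=f["img"][220:350,220:345]; cv2.imwrite("pics/side15c.png",cv2.resize(a,None,fx=4.6,fy=4.6,interpolation=cv2.INTER_CUBIC))
```

```text
jaw -97.0 tilt 0.03 tcp [ 0.5386 -0.0442  0.075 ] t 11.4 F [ 0.3 -0.4  0.1] w 0.002 j6 1.47
shift [ 2.26 -0.   -0.01]
turn [-0.01  0.01 -0.  ]
[0.01732282 0.06993343]
```

View pics/wrist15.png

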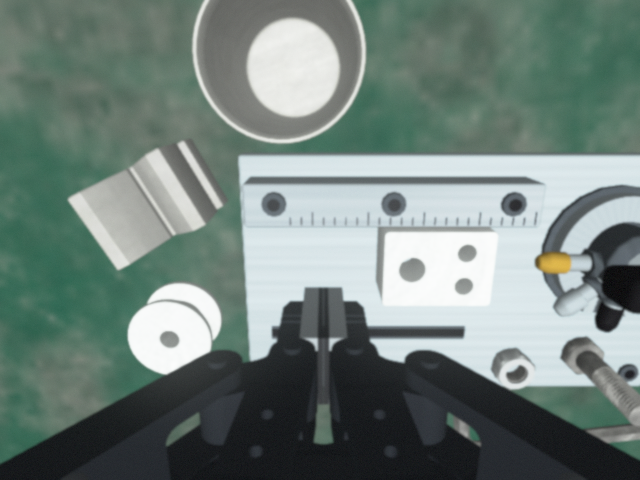

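View pics/side15c.png

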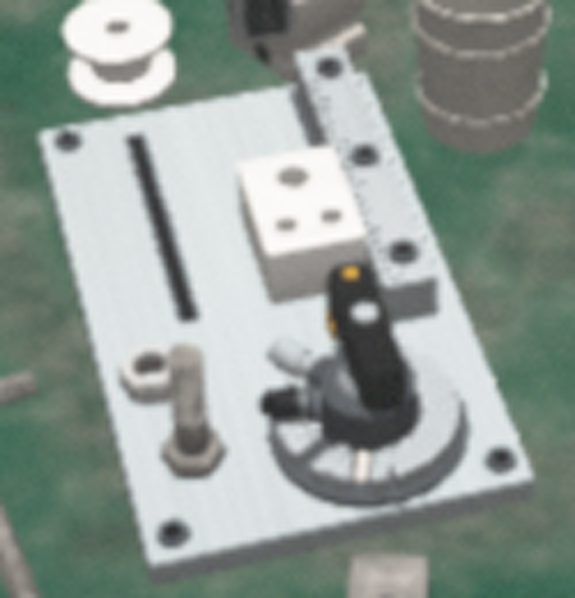

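Emit:
drive_tool --series '[{"x": 1, "y": 0, "z": 0, "ax": 0, "ay": 0, "az": 0}, {"x": 2, "y": 0, "z": 0, "ax": 0, "ay": 0, "az": 0}, {"x": 2.25, "y": 0, "z": 0, "ax": 0, "ay": 0, "az": 0}, {"x": 2.25, "y": 0, "z": 0, "ax": 0, "ay": 0, "az": 0}]'

```text
time: 11.83
tool_pos: [0.5365, -0.0432, 0.0165]
tool_rot: [0.043, -0.704, 0.043, 0.708]
contact_force: [0.2, 0.4, -0.2]
gripper_width: -0.001
```

Emit:
drive_tool --series '[{"x": 0, "y": 0.25, "z": 0, "ax": 0, "ay": 0, "az": 0}, {"x": 0, "y": 0.5, "z": 0, "ax": 0, "ay": 0, "az": 0}, {"x": 0, "y": 0.7, "z": 0, "ax": 0, "ay": 0, "az": 0}, {"x": 0, "y": 0.8, "z": 0, "ax": 0, "ay": 0, "az": 0}, {"x": 0, "y": 0.8, "z": 0, "ax": 0, "ay": 0, "az": 0}]'

```text
time: 12.25
tool_pos: [0.5372, -0.0643, 0.0203]
tool_rot: [-0.043, 0.707, -0.043, -0.705]
contact_force: [1.6, 0.5, 0.8]
gripper_width: -0.003
```

Run:
```python
from h import *
from plant import cams
go((*j2w(.0175,.033),.0185),-96.93)
print(w2j(cur()[1]))
for n in("wrist","side"):
  f=cams.grab_frame(n); cv2.imwrite(f"pics/{n}16.png",f["img"]); np.savez(f"{n}16.npz",K=f["camera_matrix"],M=f["cam_to_world"])
```

```text
jaw -97.0 tilt 0.13 tcp [ 0.5372 -0.0643  0.0203] t 12.25 F [1.6 0.5 0.8] w -0.003 j6 1.44
shift [0.07 0.67 0.03]
turn [-0.01 -0.03 -0.  ]
[0.01834334 0.04972979]
```

View pics/wrist16.png

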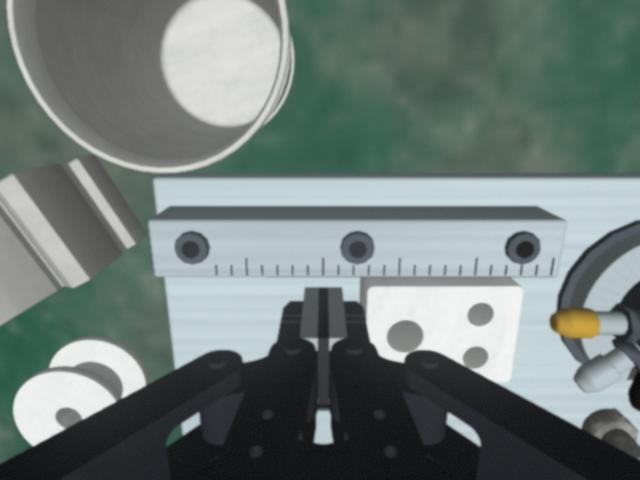

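Run:
```python
from h import *
d=np.load("wrist16.npz");C['w']=((d['K'][0,0],d['K'][0,2],d['K'][1,2]),d['M'])
for u,z in [((440,277),.032),((440,287),.038),((519,320),.038),((551,322),.0295)]: print(u,w2j(ray('w',u,z)).round(4))
```

```text
(440, 277) [0.0362 0.0102]
(440, 287) [0.0354 0.0117]
(519, 320) [ 0.0237 -0.0148]
(551, 322) [ 0.0183 -0.0303]
```

Emit:
drive_tool --series '[{"x": 0, "y": 0.15, "z": 0, "ax": 0, "ay": 0, "az": 0}, {"x": 0, "y": 0.3, "z": 0, "ax": 0, "ay": 0, "az": 0}, {"x": 0, "y": 0.45, "z": 0, "ax": 0, "ay": 0, "az": 0}, {"x": 0, "y": 0.53, "z": 0, "ax": 0, "ay": 0, "az": 0}, {"x": 0, "y": 0.53, "z": 0, "ax": 0, "ay": 0, "az": 0}]'

```text
time: 12.77
tool_pos: [0.5348, -0.0771, 0.0191]
tool_rot: [-0.043, 0.706, -0.043, -0.706]
contact_force: [0.2, -0.6, 1.1]
gripper_width: 0.002
```

Emit:
drive_tool --series '[{"x": 0, "y": 0.04, "z": 0, "ax": 0, "ay": 0, "az": 0}, {"x": 0, "y": 0.08, "z": 0, "ax": 0, "ay": 0, "az": 0}, {"x": 0, "y": 0.12, "z": 0, "ax": 0, "ay": 0, "az": 0}, {"x": 0, "y": 0.12, "z": 0, "ax": 0, "ay": 0, "az": 0}]'

```text
time: 13.1
tool_pos: [0.5343, -0.0796, 0.0189]
tool_rot: [0.043, -0.706, 0.043, 0.706]
contact_force: [0.8, 0.9, 0.8]
gripper_width: -0.002
```

Run:
```python
from h import *
from plant import cams
go((*j2w(.0175,.033),.0185),-96.93)
print(w2j(cur()[1]))
for n in("wrist","side"):
  f=cams.grab_frame(n); cv2.imwrite(f"pics/{n}17.png",f["img"]); np.savez(f"{n}17.npz",K=f["camera_matrix"],M=f["cam_to_world"])
```

```text
jaw -96.94 tilt 0.01 tcp [ 0.5343 -0.0796  0.0189] t 13.1 F [0.8 0.9 0.8] w -0.002 j6 1.41
shift [ 0.02  0.05 -0.01]
turn [-0.  0. -0.]
[0.01727527 0.03424508]
```

View pics/wrist17.png

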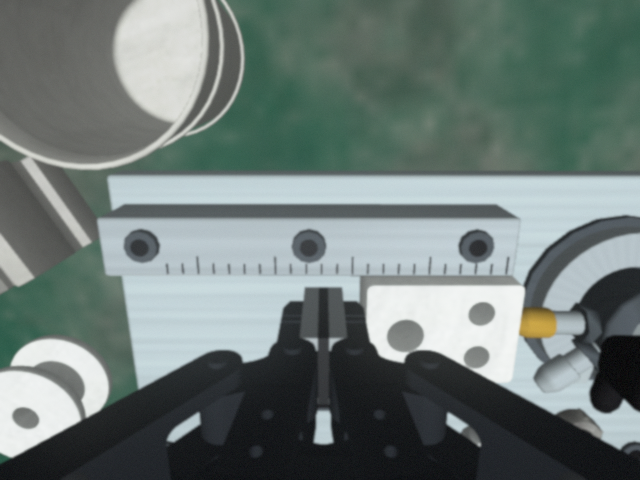

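Emit:
drive_tool --series '[{"x": 0, "y": 0.04, "z": 0, "ax": 0, "ay": 0, "az": 0}, {"x": 0, "y": 0.08, "z": 0, "ax": 0, "ay": 0, "az": 0}, {"x": 0, "y": 0.08, "z": 0, "ax": 0, "ay": 0, "az": 0}]'

```text
time: 13.45
tool_pos: [0.5341, -0.0809, 0.019]
tool_rot: [0.043, -0.706, 0.042, 0.706]
contact_force: [-0.1, 4.2, 0.2]
gripper_width: -0.0
```

Emit:
drive_tool --series '[{"x": 0, "y": 0.04, "z": 0, "ax": 0, "ay": 0, "az": 0}, {"x": 0, "y": 0.04, "z": 0, "ax": 0, "ay": 0, "az": 0}]'

```text
time: 13.62
tool_pos: [0.5341, -0.0812, 0.019]
tool_rot: [0.044, -0.706, 0.042, 0.706]
contact_force: [1.2, 8.0, 0.8]
gripper_width: -0.0
```

Run:
```python
from h import *
from plant import cams
go((*j2w(.0175,.033),.0185),-96.93)
print(w2j(cur()[1]))
for n in("wrist","side"):
  f=cams.grab_frame(n); cv2.imwrite(f"pics/{n}18.png",f["img"]); np.savez(f"{n}18.npz",K=f["camera_matrix"],M=f["cam_to_world"])
  if n=="wrist": cv2.imwrite("pics/w18c.png",cv2.resize(f["img"][260:400,340:600],None,fx=3,fy=3,interpolation=cv2.INTER_CUBIC))
```

```text
jaw -96.97 tilt 0.16 tcp [ 0.5341 -0.0812  0.019 ] t 13.6167 F [1.2 8.  0.8] w -0.0 j6 1.4
shift [ 0.02 -0.01 -0.01]
turn [-0.01  0.    0.03]
[0.01723806 0.03266253]
```

View pics/w18c.png

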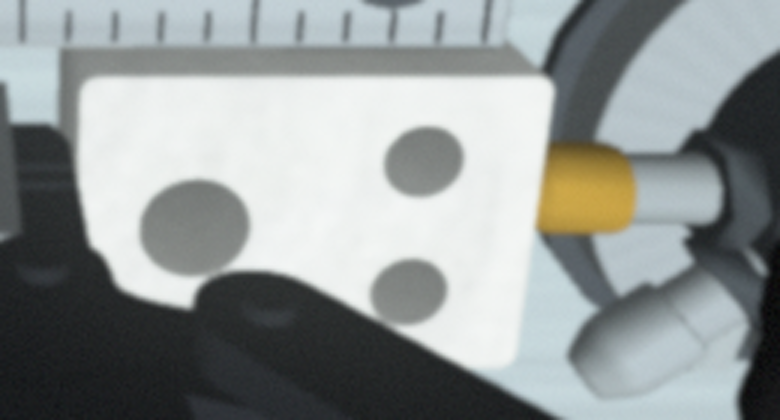

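Contact: 8 N against the tip. Back off and rise, then inspect.

Emit:
drive_tool --series '[{"x": 0, "y": -0.3, "z": 0, "ax": 0, "ay": 0, "az": 0}, {"x": 0, "y": -0.6, "z": 0, "ax": 0, "ay": 0, "az": 0}, {"x": -1.2, "y": -0.8, "z": 0, "ax": 0, "ay": 0, "az": 0}, {"x": -2.5, "y": -0.8, "z": 1, "ax": 0, "ay": 0, "az": 0}, {"x": -3.5, "y": -0.8, "z": 2, "ax": 0, "ay": 0, "az": 0}]'

```text
time: 14.13
tool_pos: [0.4872, -0.0565, 0.1083]
tool_rot: [-0.042, 0.706, -0.043, -0.706]
contact_force: [-0.5, -0.4, 0.5]
gripper_width: -0.001
```

Emit:
drive_tool --series '[{"x": -0.5, "y": 1.5, "z": 1, "ax": 0, "ay": 0, "az": 0}, {"x": -0.5, "y": 1.5, "z": 2, "ax": 0, "ay": 0, "az": 0}, {"x": -0.5, "y": 1.5, "z": 2, "ax": 0, "ay": 0, "az": 0}, {"x": -0.5, "y": 1.5, "z": 2, "ax": 0, "ay": 0, "az": 0}]'

```text
time: 14.47
tool_pos: [0.432, -0.0879, 0.1192]
tool_rot: [-0.043, 0.706, -0.044, -0.705]
contact_force: [0.2, 0.5, -0.2]
gripper_width: 0.001
```

Run:
```python
from h import *
from plant import cams
go((*j2w(.0175,.033),.0185),-96.93)
print(w2j(cur()[1]))
for n in("wrist","side"):
  f=cams.grab_frame(n); cv2.imwrite(f"pics/{n}19.png",f["img"]); np.savez(f"{n}19.npz",K=f["camera_matrix"],M=f["cam_to_world"])
a=f["img"][220:350,220:345]; cv2.imwrite("pics/side19c.png",cv2.resize(a,None,fx=4.6,fy=4.6,interpolation=cv2.INTER_CUBIC))
```

```text
jaw -97.0 tilt 0.09 tcp [ 0.432  -0.0879  0.1192] t 14.4667 F [ 0.2  0.5 -0.2] w 0.001 j6 1.32
shift [ 4.03 -0.78 -4.03]
turn [-0.01 -0.01 -0.01]
[-0.08329083  0.01362937]
```

View pics/wrist19.png

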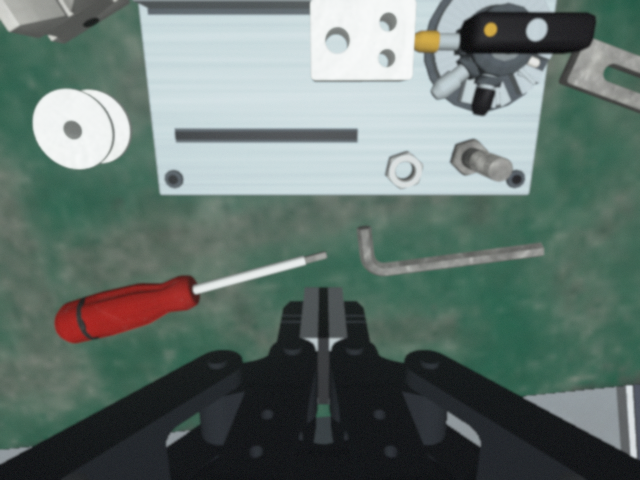

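View pics/side19c.png

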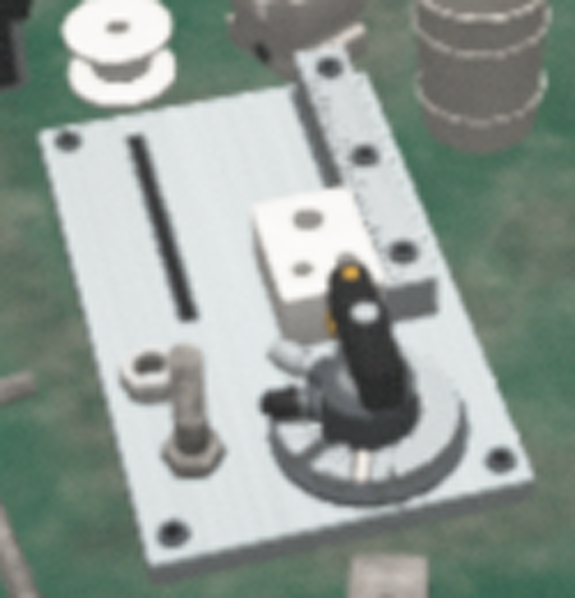

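Emit:
drive_tool --series '[{"x": 0, "y": 0.66, "z": -1.2, "ax": 0, "ay": 0, "az": 0}, {"x": 0.8, "y": 0.66, "z": -2.29, "ax": 0, "ay": 0, "az": 0}, {"x": 1.77, "y": 0.66, "z": -2.29, "ax": 0, "ay": 0, "az": 0}, {"x": 1.77, "y": 0.66, "z": -2.29, "ax": 0, "ay": 0, "az": 0}, {"x": 1.77, "y": 0.66, "z": -2.29, "ax": 0, "ay": 0, "az": 0}]'

```text
time: 14.98
tool_pos: [0.4866, -0.1102, 0.0726]
tool_rot: [0.043, -0.704, 0.042, 0.708]
contact_force: [0.1, -0.3, 0.4]
gripper_width: 0.004
```

Run:
```python
from h import *
from plant import cams
go((*j2w(-.026,-.003),.0185),-96.93)
print(w2j(cur()[1]))
f=cams.grab_frame("wrist"); cv2.imwrite(f"pics/w20.png",f["img"]); np.savez(f"w20.npz",K=f["camera_matrix"],M=f["cam_to_world"])
```

```text
jaw -96.89 tilt 0.31 tcp [ 0.4866 -0.1102  0.0726] t 14.9833 F [ 0.1 -0.3  0.4] w 0.004 j6 1.32
shift [ 2.17  0.05 -0.03]
turn [0.01 0.06 0.01]
[-0.02637991 -0.00190119]
```

View pics/w20.png

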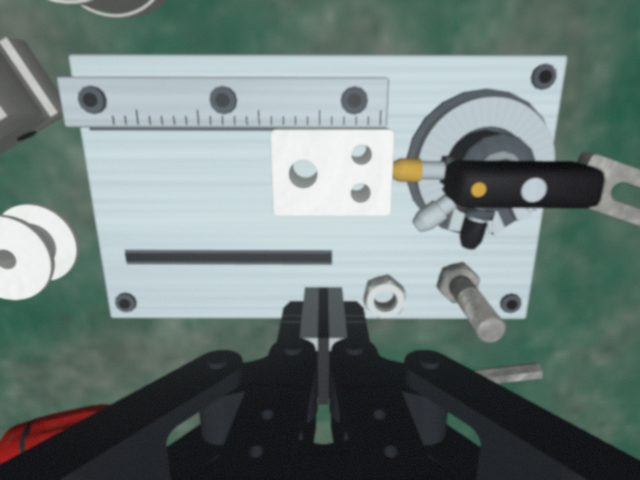

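It looks seated and square. I'll make one gentle firming push toward the fence.

Emit:
drive_tool --series '[{"x": 1, "y": 0, "z": -0.05, "ax": 0, "ay": 0, "az": 0}, {"x": 2.1, "y": 0, "z": -0.05, "ax": 0, "ay": 0, "az": 0}, {"x": 2.15, "y": 0, "z": -0.05, "ax": 0, "ay": 0, "az": 0}, {"x": 2.15, "y": 0, "z": -0.05, "ax": 0, "ay": 0, "az": 0}]'

```text
time: 15.37
tool_pos: [0.4879, -0.1107, 0.0208]
tool_rot: [0.043, -0.705, 0.042, 0.707]
contact_force: [-0.1, 0.6, -0.5]
gripper_width: 0.002
```

Emit:
drive_tool --series '[{"x": 0, "y": 0, "z": -0.15, "ax": 0, "ay": 0, "az": 0}, {"x": 0, "y": 0, "z": -0.3, "ax": 0, "ay": 0, "az": 0}, {"x": 0, "y": 0, "z": -0.4, "ax": 0, "ay": 0, "az": 0}, {"x": 0, "y": 0, "z": -0.45, "ax": 0, "ay": 0, "az": 0}, {"x": 0, "y": 0, "z": -0.45, "ax": 0, "ay": 0, "az": 0}]'

```text
time: 15.78
tool_pos: [0.5009, -0.1129, 0.0221]
tool_rot: [-0.043, 0.706, -0.043, -0.705]
contact_force: [1.2, -0.2, 0.2]
gripper_width: 0.002
```

Run:
```python
from h import *
go((*j2w(-.012,-.003),.0185),-96.93)
print(w2j(cur()[1]))
```

```text
jaw -96.94 tilt 0.11 tcp [ 0.5009 -0.1129  0.0221] t 15.7833 F [ 1.2 -0.2  0.2] w 0.002 j6 1.33
shift [0.15 0.01 0.01]
turn [-0.   -0.02 -0.  ]
[-0.01179543 -0.00283974]
```

Emit:
drive_tool --series '[{"x": 0.05, "y": 0, "z": -0.05, "ax": 0, "ay": 0, "az": 0}, {"x": 0.05, "y": 0, "z": -0.1, "ax": 0, "ay": 0, "az": 0}, {"x": 0.05, "y": 0, "z": -0.1, "ax": 0, "ay": 0, "az": 0}]'

```text
time: 16.03
tool_pos: [0.5017, -0.1127, 0.0196]
tool_rot: [0.043, -0.705, 0.043, 0.707]
contact_force: [-2.5, 0.3, 1.5]
gripper_width: -0.002
```

Emit:
drive_tool --series '[{"x": 0, "y": 0, "z": -0.04, "ax": 0, "ay": 0, "az": 0}, {"x": 0, "y": 0, "z": -0.08, "ax": 0, "ay": 0, "az": 0}, {"x": 0, "y": 0, "z": -0.08, "ax": 0, "ay": 0, "az": 0}]'

```text
time: 16.28
tool_pos: [0.5018, -0.1127, 0.0193]
tool_rot: [0.043, -0.703, 0.042, 0.708]
contact_force: [-10.4, 1.2, 9.1]
gripper_width: -0.003
```

Emit:
drive_tool --series '[{"x": 0, "y": 0, "z": 0.2, "ax": 0, "ay": 0, "az": 0}, {"x": 0, "y": 0, "z": 0.45, "ax": 0, "ay": 0, "az": 0}, {"x": -1, "y": 0, "z": 0.5, "ax": 0, "ay": 0, "az": 0}, {"x": -2.5, "y": 0, "z": 0.5, "ax": 0, "ay": 0, "az": 0}, {"x": -4, "y": 0, "z": 0.5, "ax": 0, "ay": 0, "az": 0}]'

```text
time: 16.7
tool_pos: [0.4903, -0.111, 0.1193]
tool_rot: [0.043, -0.705, 0.042, 0.707]
contact_force: [0.9, -0.5, 0.2]
gripper_width: -0.004
```

Emit:
drive_tool --series '[{"x": -1, "y": 0, "z": 0, "ax": 0, "ay": 0, "az": 0}, {"x": -1, "y": 0, "z": 0, "ax": 0, "ay": 0, "az": 0}, {"x": -1, "y": 0, "z": 0, "ax": 0, "ay": 0, "az": 0}, {"x": -1, "y": 0, "z": 0, "ax": 0, "ay": 0, "az": 0}]'

```text
time: 17.03
tool_pos: [0.4913, -0.1114, 0.1439]
tool_rot: [0.043, -0.706, 0.043, 0.706]
contact_force: [-0.0, -0.0, 0.7]
gripper_width: 0.002
```

Run:
```python
from h import *
from plant import cams
go(None,0)
f=cams.grab_frame("wrist"); cv2.imwrite(f"pics/w21.png",f["img"]); np.savez(f"w21.npz",K=f["camera_matrix"],M=f["cam_to_world"])
cv2.imwrite("pics/w21c.png",cv2.resize(f["img"][40:280,200:500],None,fx=2.6,fy=2.5,interpolation=cv2.INTER_CUBIC))
f=cams.grab_frame("side");a=f["img"][220:350,220:345]; cv2.imwrite("pics/side21c.png",cv2.resize(a,None,fx=4.6,fy=4.6,interpolation=cv2.INTER_CUBIC))
```

```text
jaw -96.95 tilt 0.04 tcp [ 0.4913 -0.1114  0.1439] t 17.0333 F [-0.  -0.   0.7] w 0.002 j6 1.32
```

View pics/w21c.png

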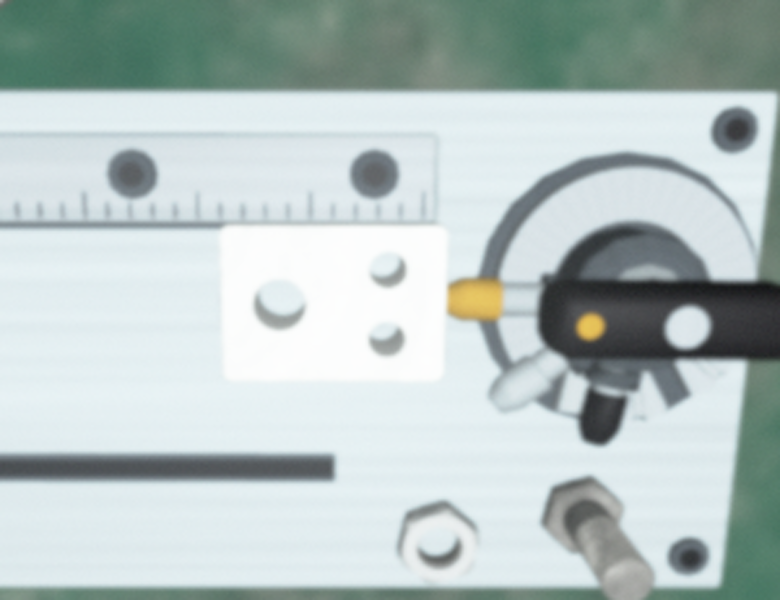

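View pics/side21c.png

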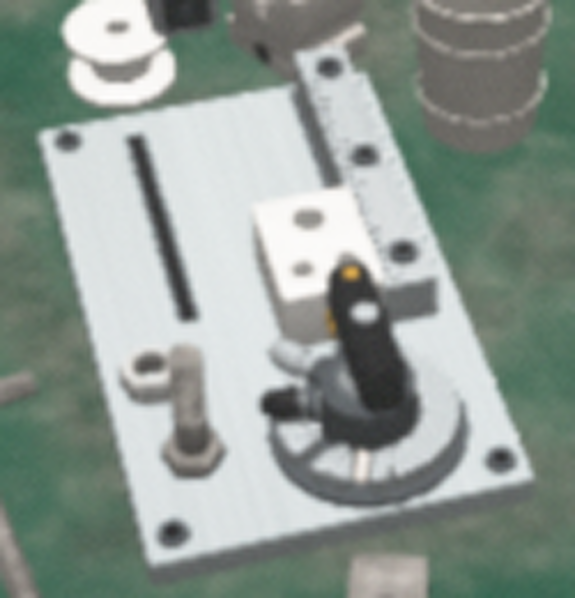

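Run:
```python
from h import *
d=np.load("w21.npz");C['w']=((d['K'][0,0],d['K'][0,2],d['K'][1,2]),d['M'])
c=lambda u,v:(200+u/2.6,40+v/2.5)
for n,u,z in [('blk TR',(447,227),.038),('TL',(222,226),.038),('BR',(444,381),.038),('BL',(223,381),.038),('tip',(449,300),.0295),('fence end',(438,222),.032),('fence L',(0,221),.032)]: print(n,w2j(ray('w',c(*u),z)).round(4))
from plant import workorder
```

```text
blk TR [ 0.0348 -0.0311]
TL [0.035  0.0177]
BR [-0.0006 -0.0316]
BL [-0.0006  0.0184]
tip [ 0.0172 -0.033 ]
fence end [ 0.0355 -0.0297]
fence L [0.0357 0.0675]
```

The block's end measures up to 1.7 mm from the tip, within measuring error. There is time, so I'll repeat the end push to be sure.

Emit:
drive_tool --series '[{"x": 0, "y": -1, "z": -0.8, "ax": 0, "ay": 0, "az": 0}, {"x": 0, "y": -2.1, "z": -1.56, "ax": 0, "ay": 0, "az": 0}, {"x": 1.5, "y": -2.1, "z": -1.56, "ax": 0, "ay": 0, "az": 0}, {"x": 3, "y": -2.1, "z": -1.56, "ax": 0, "ay": 0, "az": 0}, {"x": 3, "y": -2.1, "z": -1.56, "ax": 0, "ay": 0, "az": 0}]'

```text
time: 17.55
tool_pos: [0.5302, -0.0619, 0.0601]
tool_rot: [0.044, -0.7, 0.041, 0.712]
contact_force: [-1.3, -0.2, -1.7]
gripper_width: 0.001
```

Run:
```python
from h import *
go((*j2w(.0175,.05),.019),-96.93)
print(w2j(cur()[1]))
```

```text
jaw -96.89 tilt 1.0 tcp [ 0.5302 -0.0619  0.0601] t 17.55 F [-1.3 -0.2 -1.7] w 0.001 j6 1.44
shift [ 1.64  0.06 -0.28]
turn [0.01 0.2  0.03]
[0.01109269 0.05129432]
```

Emit:
drive_tool --series '[{"x": 0, "y": 0, "z": 0, "ax": 0, "ay": 0, "az": 0}, {"x": 0, "y": 0, "z": 0, "ax": 0, "ay": 0, "az": 0}, {"x": 1.0, "y": 0, "z": 0, "ax": 0, "ay": 0, "az": 0}, {"x": 1.95, "y": 0, "z": 0, "ax": 0, "ay": 0, "az": 0}, {"x": 1.95, "y": 0, "z": 0, "ax": 0, "ay": 0, "az": 0}]'

```text
time: 17.97
tool_pos: [0.5354, -0.0642, 0.0195]
tool_rot: [0.043, -0.705, 0.043, 0.707]
contact_force: [-0.9, 0.1, -0.6]
gripper_width: -0.0
```

Run:
```python
from h import *
go((*j2w(.0175,.035),.019),-96.93)
print(w2j(cur()[1]))
```

```text
jaw -96.98 tilt 0.21 tcp [ 0.5354 -0.0642  0.0195] t 17.9667 F [-0.9  0.1 -0.6] w -0.0 j6 1.44
shift [ 0.02  0.59 -0.04]
turn [-0.01  0.04  0.01]
[0.01652111 0.04969829]
```

Emit:
drive_tool --series '[{"x": 0, "y": 0.25, "z": 0, "ax": 0, "ay": 0, "az": 0}, {"x": 0, "y": 0.5, "z": 0, "ax": 0, "ay": 0, "az": 0}, {"x": 0, "y": 0.62, "z": 0, "ax": 0, "ay": 0, "az": 0}, {"x": 0, "y": 0.66, "z": 0, "ax": 0, "ay": 0, "az": 0}, {"x": 0, "y": 0.68, "z": 0, "ax": 0, "ay": 0, "az": 0}]'

```text
time: 18.38
tool_pos: [0.5368, -0.0813, 0.0234]
tool_rot: [-0.043, 0.707, -0.043, -0.704]
contact_force: [0.8, 4.7, 3.6]
gripper_width: -0.002
```

Emit:
drive_tool --series '[{"x": 0, "y": 0.03, "z": 0, "ax": 0, "ay": 0, "az": 0}, {"x": 0, "y": 0.06, "z": 0, "ax": 0, "ay": 0, "az": 0}, {"x": 0, "y": 0.06, "z": 0, "ax": 0, "ay": 0, "az": 0}]'

```text
time: 18.63
tool_pos: [0.5367, -0.0815, 0.0231]
tool_rot: [-0.044, 0.707, -0.042, -0.704]
contact_force: [1.8, 8.5, 6.5]
gripper_width: -0.002
```

Run:
```python
from h import *
go(None,0)
print(w2j(cur()[1]))
```

```text
jaw -96.96 tilt 0.27 tcp [ 0.5367 -0.0815  0.0231] t 18.6333 F [1.8 8.5 6.5] w -0.002 j6 1.4
[0.01986828 0.0326837 ]
```

The contact position is the same as before (y=32.7 mm), so the block had not moved. Back off and retreat.

Emit:
drive_tool --series '[{"x": 0, "y": -0.3, "z": 0, "ax": 0, "ay": 0, "az": 0}, {"x": 0, "y": -0.7, "z": 0, "ax": 0, "ay": 0, "az": 0}, {"x": -1.2, "y": -0.8, "z": 0, "ax": 0, "ay": 0, "az": 0}, {"x": -2.5, "y": -0.8, "z": 0, "ax": 0, "ay": 0, "az": 0}, {"x": -4, "y": -0.8, "z": 0, "ax": 0, "ay": 0, "az": 0}]'

```text
time: 19.05
tool_pos: [0.535, -0.0616, 0.1196]
tool_rot: [0.043, -0.704, 0.042, 0.708]
contact_force: [0.2, 0.4, -0.3]
gripper_width: -0.002
```

Emit:
drive_tool --series '[{"x": -1, "y": 1.5, "z": 1.5, "ax": 0, "ay": 0, "az": 0}, {"x": -1, "y": 2.2, "z": 1.8, "ax": 0, "ay": 0, "az": 0}, {"x": -1, "y": 2.2, "z": 1.8, "ax": 0, "ay": 0, "az": 0}, {"x": -1, "y": 2.2, "z": 1.8, "ax": 0, "ay": 0, "az": 0}, {"x": -1, "y": 2.2, "z": 1.8, "ax": 0, "ay": 0, "az": 0}]'

```text
time: 19.47
tool_pos: [0.4855, -0.1114, 0.1454]
tool_rot: [0.043, -0.705, 0.043, 0.706]
contact_force: [-0.6, -0.6, -0.5]
gripper_width: -0.001
```

Run:
```python
from h import *
from plant import cams
go(None,0)
f=cams.grab_frame("wrist"); np.savez(f"w22.npz",K=f["camera_matrix"],M=f["cam_to_world"])
cv2.imwrite("pics/w22.png",f["img"])
```

```text
jaw -96.95 tilt 0.05 tcp [ 0.4855 -0.1114  0.1454] t 19.4667 F [-0.6 -0.6 -0.5] w -0.001 j6 1.32
```

View pics/w22.png

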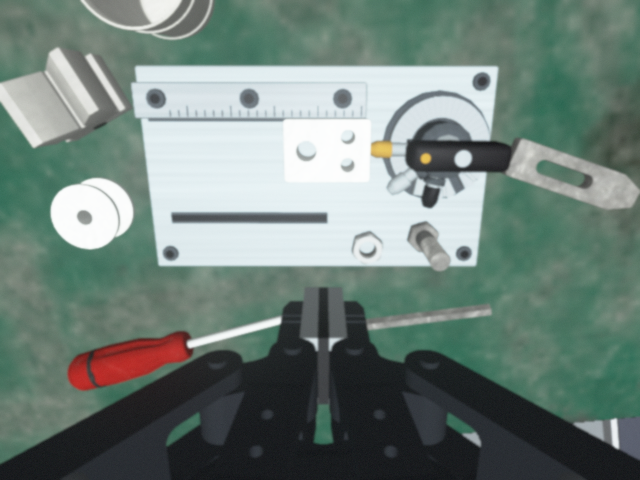

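The final picture shows the block (285–370, 119–182) flush along the fence and touching the brass tip (372,149). The knob is parallel to the fence, the bystanders are in place and the gripper is clear.

Run:
```python
from plant import workorder
print(workorder.job_done())
```

```text
the job is handed in; nothing more can be done
None
```

The turret stop is reset, the block is seated in the corner, and the job was handed in at about 19.5 s of the 53 s allowed. No verdict came back.

**Turret:** I pulled the knob up about 13 mm, turned it 40° counter-clockwise to the wanted notch, lowered it and let go. The side view shows it fully down, with the white key in its slot and the brass screw parallel to the fence.

**Block:** I gripped it by its ends, turned it square, slid it to the fence, released it, and pushed it along the fence onto the brass tip with the fingers shut.
- **Fence contact:** a firming push met stiff resistance at 10 N, and the block's edge measured within about 1 mm of the fence, parallel to within 0.01 rad.
- **Tip contact:** two end pushes both stopped at the same place with about 8 N. A camera estimate before the second push put the block's end up to 1.7 mm from the tip. That is within the tolerance of 2.5 mm, and I trust the contact check more.

**One hitch:** while sliding the gripped block, the downward pressure rose to 24 N. I raised the arm's target height slightly, then released the grip, and the force was gone.

The gripper is clear at 145 mm height, and the bolt, nut and other things in view appear to be where they were.

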